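# Set the dogs and clamp a batten on the clamping board

## Task

Set up the clamping board for work: first slide its jaw right back by the grip to make room, then pick every bench dog (the dark rectangular bars, two or three of them) out of the tray, stand it up, turn it to match a rectangular hole of the board and drop it fully home, foot on the bench, one to a hole. Finally lay the batten flat on the board between jaw and dogs, about centred on the row of holes, and slide the jaw forward so that the batten is held snug and square against the dogs. Leave the caliper where it lies.

Things in the scene. Friction and masses are not known exactly. Their poses are not given: they have to be found in the camera images.
- board: clamping board, fixed: pale wooden slab 230 (x) x 250 (y) x 35 mm on two runners, its top 70 mm above the bench. Origin on the bench under its middle; x points from the jaw to the row of dog holes, y along the row, z up. The slab's holes go right through it and below them is the open bench top, so that a dog that is home stands on the bench with its top 45 mm above the board's top, its middle 57.5 mm above the bench. The free top between jaw and holes is flat.
- hole_1 (a point): centre of the mouth of a dog hole, at the board's top (70 mm above the bench), 75 mm from the board's middle along its x and -60 mm along its y. The hole is 17.5 mm along the board's x and 23.5 mm along its y (a dog's 22 mm width goes along the board's y), straight through the 35 mm slab; its axes are the board's.
- hole_2 (a point): centre of the mouth of a dog hole, at the board's top (70 mm above the bench), 75 mm from the board's middle along its x and +0 mm along its y. The hole is 17.5 mm along the board's x and 23.5 mm along its y (a dog's 22 mm width goes along the board's y), straight through the 35 mm slab; its axes are the board's.
- hole_3 (a point): centre of the mouth of a dog hole, at the board's top (70 mm above the bench), 75 mm from the board's middle along its x and +60 mm along its y. The hole is 17.5 mm along the board's x and 23.5 mm along its y (a dog's 22 mm width goes along the board's y), straight through the 35 mm slab; its axes are the board's.
- jaw (a joint): sliding jaw of the board: travel in m along the board's x from fully back (0) towards the dogs, up to 0.10. It starts 0.03 to 0.07 forward. The jaw is a bar 215 mm long (along y), 30 mm thick and 29 mm high whose flat clamping face lies at x = -60 mm + travel in the board's frame. Friction of about 8 N holds it wherever it is left. It meets the batten, itself against the dogs, at a travel of about 0.077.
- jaw_grip (a point): centre of the jaw's grip, a rounded wooden bar 18 mm (x) x 70 mm (y) x 22 mm high standing on top of the jaw bar, its upper edge 58.5 mm and its lower edge 36.5 mm above the board's top (this point: 47.5 mm above it); it lies 15 mm behind the clamping face. Axes are the board's.
- dog_1: bench dog: plain dark hardwood bar of rectangular section, 22 wide x 16 thick x 115 long, both ends alike, with the last 5 mm tapered by 1.5 mm a side. Origin at its middle; y along its length, x across the 22 mm width, z across the 16 mm thickness. 60 g. It starts lying on a 22 mm wide face in the tray. Two or three dogs are there; one that is absent has no pose.
- dog_2: bench dog: plain dark hardwood bar of rectangular section, 22 wide x 16 thick x 115 long, both ends alike, with the last 5 mm tapered by 1.5 mm a side. Origin at its middle; y along its length, x across the 22 mm width, z across the 16 mm thickness. 60 g. It starts lying on a 22 mm wide face in the tray. Two or three dogs are there; one that is absent has no pose.
- dog_3: bench dog: plain dark hardwood bar of rectangular section, 22 wide x 16 thick x 115 long, both ends alike, with the last 5 mm tapered by 1.5 mm a side. Origin at its middle; y along its length, x across the 22 mm width, z across the 16 mm thickness. 60 g. It starts lying on a 22 mm wide face in the tray. Two or three dogs are there; one that is absent has no pose.
- batten: workpiece: straight pale batten 50 (x) x 190 (y) x 28 mm (z), 150 g. Origin at its middle. It starts lying flat on the bench.
- tray: shallow grey tray, fixed, 288 (x) x 200 (y) x 26 mm high, walls and floor 4 mm, open above. Origin under its middle, on the bench. The dogs lie in it in a row along its x, roughly lengthwise along its y.
- bolt: hexagon bolt, 22 x 68 x 19 mm, loose in the tray; not needed. Origin under its middle, y along its length.
- nut: hexagon nut, 19 x 22 x 10 mm, loose in the tray; not needed. Origin under its middle.
- plug: short round piece of dowel, 16 mm thick, 45 mm long, loose in the tray; not needed. Origin at its middle, y along its length.
- caliper: vernier caliper lying in front of the board, 66 x 218 x 8 mm; leave alone. Origin under its middle, y along its length.
Not all that is in view belongs to the job. What is shaped like the dog_2 but pink is not meant.

How it is judged:
On the way, in this order (a step that is already met when the one before it is completed fails the run):
1. the jaw has been slid right back (value of joint jaw below 0.02 m), for 0.2 s.
2. every dog is home in a hole of the board (height (world z) of each of dog_1, dog_2, dog_3 below 0.0615 m and angle between the y axis of each of dog_1, dog_2, dog_3 and the z axis of board, either way round below 0.08 rad and (horizontal distance between dog_1 and hole_1 below 0.004 m or horizontal distance between dog_1 and hole_2 below 0.004 m or horizontal distance between dog_1 and hole_3 below 0.004 m) and (horizontal distance between dog_2 and hole_1 below 0.004 m or horizontal distance between dog_2 and hole_2 below 0.004 m or horizontal distance between dog_2 and hole_3 below 0.004 m) and (horizontal distance between dog_3 and hole_1 below 0.004 m or horizontal distance between dog_3 and hole_2 below 0.004 m or horizontal distance between dog_3 and hole_3 below 0.004 m)), for 0.2 s.
At the end, for the whole second after the job is handed in: Each dog within 4 mm of a hole's centre, foot within 4 mm of the bench, upright within 0.08 rad. Batten flat, within 0.06 rad along the row and 40 mm of centred, its middle 39 to 49 mm from the board's along x; jaw travel 0.0745 to 0.084; all at rest (all of step 2 and x of batten in the frame of board between 0.039 and 0.049 m and y of batten in the frame of board between -0.04 and 0.04 m and z of batten in the frame of board between 0.08 and 0.088 m and angle between the y axis of batten and the y axis of board, either way round below 0.06 rad and angle between the z axis of batten and the z axis of board, either way round below 0.06 rad and value of joint jaw between 0.0745 and 0.084 m and linear speed of batten below 0.02 m/s); the robot touches nothing.
It fails at once if the caliper is shoved more than 30 mm from where it lay (distance of caliper from where it was at the start of the episode above 0.03 m).
Of dog_1, dog_2, dog_3 only 2 to 3 are there at a start; the rules pass over those that are not, and their reading is None.
At some moment in a run one of batten may be knocked a few centimetres aside while the robot is not near it.
Once in a run the grip may slacken for a moment while it holds something.
It also fails if it takes over 210 s, if anything falls off the work surface, if the arm or the gripper's body presses on something with over 40 N, if the wrist force passes 120 N, or if a joint passes its speed limit or range.

## Robot

A 6-joint arm with a two-finger parallel gripper is mounted at the origin on a cart in front of the work surface, level with it; the furniture and walls round the work are solid. World frame = base frame: x ahead of the robot, y to its left, z up, the work surface at z = 0. Lengths are in m, angles in rad, forces in N, time in s.
With the tool pointing down it reaches from about 0.275 to 0.825 m from the base axis. Payload 5.2 kg.
Tool frame: the origin (TCP) lies between the finger pads; the fingertips stand ahead of it and the grasp point (between the pads) lies 3 mm ahead of it (finger_overhang is the z of the fingertips in the tool frame, in m); z points along the fingers, y is the direction in which the jaws open and shut (so a half turn about z gives the same grasp; the last joint's range is limited). The gripper opens to 93 mm and grips with 3 to 60 N. Pads are 15 mm wide; open, the fingers measure 128 mm over their backs; the gripper's body (75 mm by 188 mm) begins 65 mm behind the grasp point.
Start: joints at [-1.513, 0.259, 1.535, -0, 1.348, -0.203], TCP at [0.142, -0.531, 0.241] pointing down, gripper open.
Joint ranges: [-3.14, 3.14], [-0.91, 2.08], [0.19, 2.58], [-1.22, 4.36], [0.22, 2.71], [-3.12, 3.12]. Speed limits (rad/s): [2.57, 2.57, 3.14, 3.14, 3.14, 3.14].

## Interface

Orientations are given as a unit quaternion [x, y, z, w].
In Python, from plant import * gives the robot as it stands.
- The arm moves only by the tool step_arm, never from a script. Its arguments are lists of equal length, an entry for each row: "dp": the shift along the world's x, y, z in m, a list of three; "twist": the turn, a rotation vector about the world's x, y, z in degrees, a list of three. In form: {"dp": [[tx, ty, tz], ...], "twist": [[wx, wy, wz], ...]}. A call has exactly 10 rows; each row is the pose to reach, as a shift and turn from the pose commanded when the call began; what a row does not reach only later rows make up. A row lasts 1/12 s, in which the tool goes at most 41.7 mm and 7.16 degrees, less where a joint would pass 70% of its speed; a pose out of reach is approached as far as the arm can. A call with a gripper value outside its range is refused whole. "jaw" is the gripper command: -1 is fully open, 1 is shut, values between are in proportion, set as the call begins (left out, the last holds). The fingers move at their own pace and stop on an object; the grip force is fixed at half the most. Time passes only in rows, so rows that repeat a pose let the fingers close, or fill a call up. It gives the time, the measured TCP pose, the force and the opening at its end, in the units of the state.
- read_state(): the state, without advancing time (a new reading comes with each control period).
- snapshot(name): name is "side" or "top"; returns a dict with "img" (480x640x3 uint8, blue, green, red), "vertical_fov" (degrees; the focal length in pixels is half the picture's height over the tangent of half this angle, whatever the lens; pixels are square), "cx", "cy" (the principal point, pixels), "rvec" (rotation vector, rad) and "tvec" (3), from world to camera coordinates, as OpenCV has them. Camera axes: x right, y down, z forward; pixel columns grow to the right and rows downward; lengths in m; the calibration is good to about 2 mm. A picture is of the moment at which its call begins. There is no depth.
- sign_off(): hands the job in, once; it reports no verdict.
Trained networks look in the newest picture that a camera, given by its name, has taken for a name from the list of things; names that differ only in an ending like _2 or _b are one class to them, and where a whole thing is asked for, a point or a joint stands for the part that bears it (a point fixed in the world has none). Each returns a list of dicts, best first, with "confidence" (0 to 1); they miss things now and then, are a little off and sometimes report something else, mostly with a low value. They report only what shows in the picture. A call takes as long as a camera call. They do not tell look-alikes from the thing itself.
- boxes_of(camera, name): "position" ([x, y, z] in m, in world coordinates, good to about 4 mm: the middle of the surface that is visible of it).
- cut_out(camera, name): "pixels" (480x640 bool, what is visible of it).
- place_of(camera, name): "position" ([x, y, z] in m, in world coordinates, good to about 4 mm: a listed point, or the origin of a listed thing).
The state is a dict: "time": time; "joint_pos": joint angles; "dq": joint speeds; "effort": joint torques, N m; "ee_pos": TCP position; "ee_rot": TCP orientation; "contact_force": force on the tool from outside, world axes, zero at the start; "ft_torque": the same for the moment, N m; "gripper_width": opening from 0.0 (shut) to 1.0 (fully open).
Only numpy, scipy, OpenCV 4.12 (cv2) and the standard library are available. Lean on these libraries where they do the work, as an engineer would, in place of code of your own. Each camera call takes 0.05 s, during which the arm holds its last target. There are 200 camera calls.

## Working session

There is one attempt and no reset: what is moved stays moved. The work goes in short steps, Python scripts to look and compute and a tool call to move; the robot and the scene stay as the last step left them, time stands still between calls to the robot, and variables do not carry over. Pictures are saved under pics/ and viewed, about 12 in all and at most 16, crops included, and the job is handed in when it is done.

Besides the shell and the picture viewer there is one more tool, called as name(argument=value, ...), one argument or row to a line, values as JSON. step_arm: Moves the arm, as the interface text tells. Its arguments: {"type":"object","properties":{"dp":{"type":"array","items":{"type":"array","items":{"type":"number"}}},"twist":{"type":"array","items":{"type":"array","items":{"type":"number"}}},"jaw":{"type":"number"}},"required":["dp","twist"]}

```bash
ls; mkdir -p pics; cat > h.py <<'E'
from plant import *
import numpy as np, cv2
from scipy.spatial.transform import Rotation as R
def cam(s):
    f=240/np.tan(np.radians(s["vertical_fov"])/2)
    K=np.array([[f,0,s["cx"]],[0,f,s["cy"]],[0,0,1.]])
    return K,np.array(s["rvec"],float),np.array(s["tvec"],float)
def ray(s,uv,z):
    K,r,t=cam(s); Rm=cv2.Rodrigues(r)[0]
    uv=np.atleast_2d(uv).astype(float)
    d=np.c_[uv,np.ones(len(uv))]@np.linalg.inv(K).T@Rm
    c=-Rm.T@t
    return c+d*((np.asarray(z)-c[2])/d[:,2])[:,None]
def proj(s,P):
    K,r,t=cam(s); return cv2.projectPoints(np.atleast_2d(P).astype(float),r,t,K,None)[0][:,0]
def st():
    s=read_state(); e=R.from_quat(s["ee_rot"])
    print("t",round(s["time"],2),"p",np.round(s["ee_pos"],4),"z",np.round(e.as_matrix()[:,2],3),"y",np.round(e.as_matrix()[:,1],3),"F",np.round(s["contact_force"],1),"w",round(s["gripper_width"],3),"q",np.round(s["joint_pos"],2))
    return s
E
python3 - <<'E'
from h import *
s=st(); print(s.keys())
for c in("top","side"):
    im=snapshot(c); cv2.imwrite(f"pics/{c}0.png",im["img"])
    K,r,t=cam(im); print(c,K[0,0],-cv2.Rodrigues(r)[0].T@t, cv2.Rodrigues(r)[0][2])
    for n in("board","hole_1","jaw_grip","jaw","dog_1","batten","tray","caliper","bolt","plug"):
        try:
            print(n,[(np.round(d["position"],3).tolist(),round(d["confidence"],2)) for d in place_of(c,n)])
        except Exception as e: print(n,e)
E
```

```text
pics
t 0.0 p [ 0.1418 -0.5309  0.2398] z [-0.     0.002 -1.   ] y [ 0.258 -0.966 -0.002] F [ 0.6  0.5 -0.9] w 0.996 q [-1.51  0.26  1.54 -0.    1.35 -0.2 ]
dict_keys(['time', 'joint_pos', 'dq', 'effort', 'ee_pos', 'ee_rot', 'contact_force', 'ft_torque', 'gripper_width'])
top 585.3445895159945 [0.21318009 0.04299031 2.01049648] [ 0.13632025 -0.00240792 -0.9906619 ]
board [([0.541, -0.176, 0.001], 0.6)]
hole_1 [([0.618, -0.165, 0.067], 0.93), ([0.607, -0.106, 0.072], 0.84), ([0.626, -0.224, 0.069], 0.55)]
jaw_grip [([0.531, -0.177, 0.122], 0.61)]
jaw it knows: batten, board, bolt, caliper, dog, hole, jaw_grip, nut, plug, tray
dog_1 [([0.631, 0.113, 0.011], 0.69), ([0.552, 0.097, 0.011], 0.59), ([0.465, 0.14, 0.012], 0.54), ([0.547, 0.513, 0.008], 0.52), ([0.317, -0.169, -0.004], 0.23)]
batten [([0.515, -0.44, 0.013], 0.57)]
tray [([0.549, 0.124, -0.001], 0.56)]
caliper [([0.317, -0.174, -0.004], 0.7)]
bolt [([0.509, 0.121, -0.0], 0.64)]
plug [([0.591, 0.14, 0.016], 0.57), ([0.609, -0.107, 0.074], 0.33)]
side 620.3256430506702 [-0.2345655   0.12267681  1.51685921] [ 0.44190525 -0.06726085 -0.8945366 ]
board [([0.608, -0.105, 0.074], 0.6)]
hole_1 [([0.612, -0.17, 0.072], 0.97), ([0.626, -0.223, 0.07], 0.72), ([0.608, -0.105, 0.071], 0.6)]
jaw_grip []
jaw it knows: batten, board, bolt, caliper, dog, hole, jaw_grip, nut, plug, tray
dog_1 [([0.547, 0.1, 0.009], 0.95), ([0.63, 0.11, 0.007], 0.86), ([0.465, 0.134, 0.015], 0.67), ([0.546, 0.513, 0.011], 0.59)]
batten []
tray [([0.547, 0.122, -0.0], 0.85)]
caliper [([0.322, -0.17, -0.003], 0.72)]
bolt [([0.506, 0.119, 0.004], 0.7)]
plug [([0.589, 0.135, 0.016], 0.55)]
```

View pics/top0.png

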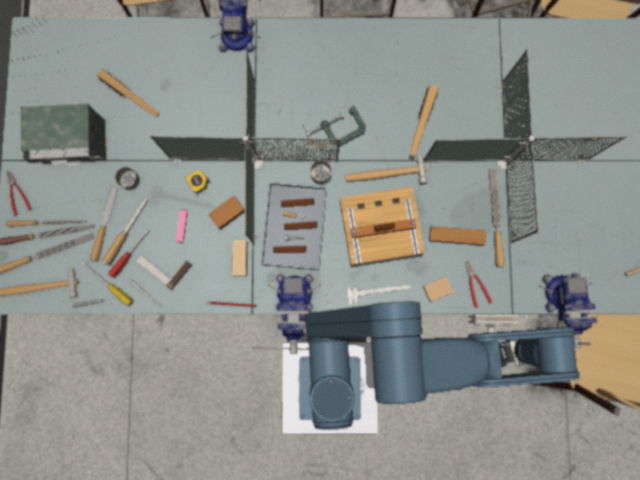

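View pics/side0.png

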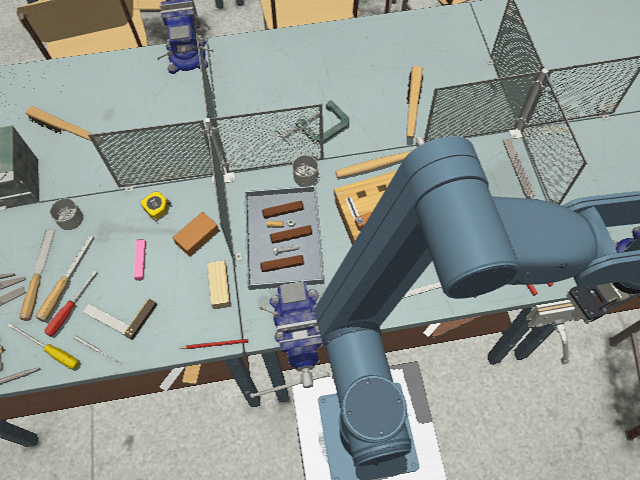

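The three dog candidates in the tray are at top pixels (297,202), (299,226) and (290,249). Look-alikes are the pink bar at (181,225), which is excluded, and the bolt, plug and nut in the tray. The batten is at (458,236), about 190 x 55 mm. The pale block at (240,257) is too short to be it. The board is at (384,227), and its jaw grip is at about (385,228). Next I'll check a close crop.

```bash
python3 - <<'E'
from h import *
im=snapshot("top"); c=im["img"][175:275,250:500]
cv2.imwrite("pics/crop0.png",cv2.resize(c,None,fx=3.2,fy=3.2,interpolation=cv2.INTER_CUBIC))
for n in("dog_1","batten","jaw_grip","hole_1","board"):
    for d in cut_out("top",n):
        m=d["pixels"].astype(np.uint8); (a,b),(w,h),an=cv2.minAreaRect(cv2.findNonZero(m))
        print(n,round(d["confidence"],2),m.sum(),(round(a,1),round(b,1)),(round(w,1),round(h,1)),round(an,1))
E
```

```text
dog_1 0.76 233 (289.5, 248.5) (7.0, 33.0) 90.0
dog_1 0.72 238 (181.0, 225.9) (8.5, 32.4) 5.7
dog_1 0.51 222 (300.0, 224.9) (7.1, 32.3) 85.9
dog_1 0.47 196 (297.0, 201.8) (6.8, 32.1) 85.2
batten 0.77 868 (457.4, 235.0) (56.5, 15.5) 4.5
jaw_grip 0.87 627 (383.8, 227.6) (10.0, 64.8) 80.9
hole_1 0.68 5133 (381.7, 225.2) (69.5, 76.6) 81.5
board 0.92 5076 (381.8, 224.9) (69.2, 75.1) 80.7
```

View pics/crop0.png

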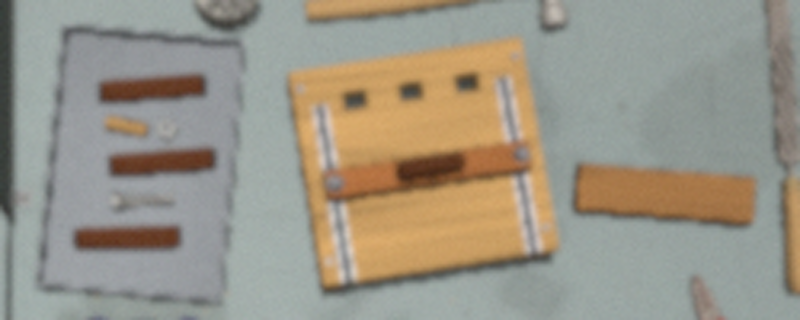

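The crop shows the three dark dogs in the tray at crop (152,88), (162,162) and (127,238). The holes are at (355,99), (410,91) and (467,82), the dark grip is at (431,166), and the batten is at (666,194).

```bash
python3 - <<'E'
from h import *
im=snapshot("top"); g=im["img"]
px=lambda a:np.array(a)/3.2+[250,175]-0.35
C=ray(im,px([[290,73],[522,40],[557,250],[325,290]]),0.07)
H=ray(im,px([[355,99],[410,91],[467,82]]),0.07)
print("corners",C.round(3)[:,:2].tolist(),"holes",H.round(4)[:,:2].tolist())
print("grip",ray(im,px([[431,166]]),0.1285)[0].round(4))
e=C[1]-C[0];print("yaw",np.degrees(np.arctan2(*( -(C[0]-C[1])[[0,1]]*[1,-1])[::1])) , [np.degrees(np.arctan2(v[1],v[0])).round(2) for v in (C[0]-C[3],C[1]-C[2])],[ (np.degrees(np.arctan2(v[1],v[0]))-90).round(2) for v in (C[0]-C[1],C[3]-C[2],H[0]-H[2])])
print("center",C.mean(0).round(4))
hsv=cv2.cvtColor(g,cv2.COLOR_BGR2HSV)
for n,z in(("dog_1",0.02),("batten",0.028)):
    for d in cut_out("top",n):
        cn=cv2.findContours(d["pixels"].astype(np.uint8),0,1)[0]; cn=max(cn,key=cv2.contourArea)[:,0]
        P=ray(im,cn,z)[:,:2].astype(np.float32)
        (a,b),(w,h),an=cv2.minAreaRect(P); bx=cv2.boxPoints(((a,b),(w,h),an))
        e=[bx[1]-bx[0],bx[2]-bx[1]]; l=max(e,key=np.linalg.norm)
        ev=np.linalg.eigh(np.cov(P.T))[1][:,1]
        print(n,(round(a,4),round(b,4)),np.round(sorted((w,h)),3),"long dir",np.degrees(np.arctan2(l[1],l[0]))%180,"pca",np.degrees(np.arctan2(ev[1],ev[0]))%180)
for c in "top","side":
  snapshot(c) if c=="side" else 0
  for n in("dog_1","batten","tray","hole_1","jaw_grip","bolt","plug","nut"):
    print(c,n,[(np.round(d["position"],3).tolist(),round(d["confidence"],2)) for d in place_of(c,n)])
E
```

```text
corners [[0.635, -0.037], [0.671, -0.283], [0.446, -0.314], [0.405, -0.072]] holes [[0.6072, -0.1053], [0.6157, -0.1635], [0.6252, -0.2238]]
grip [ 0.5257 -0.1774  0.1285]
yaw 8.150122708431606 [np.float64(8.57), np.float64(7.9)] [np.float64(8.15), np.float64(9.69), np.float64(8.67)]
center [ 0.5392 -0.1764  0.07  ]
dog_1 (0.5503, 0.0991) [0.024 0.114] long dir 94.35868 pca 93.99179395520889
dog_1 (0.4697, 0.1347) [0.021 0.11 ] long dir 89.88938 pca 91.36789239397703
dog_1 (0.6312, 0.1096) [0.023 0.108] long dir 94.5581 pca 95.10890635725367
dog_1 (0.5505, 0.5083) [0.025 0.113] long dir 173.69629 pca 173.91282382453713
batten (0.5126, -0.4382) [0.054 0.193] long dir 85.07068 pca 85.7105958674928
batten (0.5505, 0.0989) [0.028 0.115] long dir 94.03252 pca 94.4923488237656
top dog_1 [([0.466, 0.138, 0.011], 0.66), ([0.548, 0.097, 0.012], 0.61), ([0.551, 0.512, 0.008], 0.57), ([0.63, 0.111, 0.009], 0.51)]
top batten [([0.513, -0.442, 0.013], 0.56), ([0.531, -0.179, 0.119], 0.2)]
top tray [([0.546, 0.122, -0.001], 0.75)]
top hole_1 [([0.607, -0.106, 0.072], 0.95), ([0.627, -0.221, 0.068], 0.94), ([0.614, -0.164, 0.067], 0.6), ([0.528, -0.179, 0.118], 0.52)]
top jaw_grip [([0.545, 0.122, -0.001], 0.64), ([0.529, -0.175, 0.122], 0.58), ([0.606, -0.106, 0.072], 0.5)]
top bolt [([0.511, 0.122, 0.002], 0.53)]
top plug [([0.535, -0.178, 0.123], 0.72), ([0.588, 0.135, 0.019], 0.6)]
top nut [([0.589, 0.096, 0.008], 0.47)]
side dog_1 [([0.55, 0.102, 0.011], 0.84), ([0.627, 0.109, 0.007], 0.64), ([0.464, 0.136, 0.014], 0.62), ([0.551, 0.51, 0.008], 0.56)]
side batten []
side tray [([0.547, 0.121, 0.005], 0.63)]
side hole_1 [([0.607, -0.105, 0.072], 0.96), ([0.612, -0.17, 0.071], 0.89), ([0.625, -0.225, 0.072], 0.57)]
side jaw_grip []
side bolt []
side plug [([0.592, 0.134, 0.017], 0.67)]
side nut [([0.584, 0.094, 0.005], 0.48)]
```

```bash
python3 - <<'E'
from h import *
a=snapshot("top");b=snapshot("side")
A=cv2.resize(a["img"][150:320,235:335],None,fx=3.5,fy=3.5,interpolation=cv2.INTER_CUBIC)
B=cv2.resize(b["img"][180:350,215:340],None,fx=3.5,fy=3.5,interpolation=cv2.INTER_CUBIC)
cv2.imwrite("pics/vise.png",np.hstack([A,B])); print(A.shape,B.shape)
E
python3 -c "
import plant;print([n for n in dir(plant) if not n.startswith('__')])"
```

```text
(595, 350, 3) (595, 438, 3)
['PlanningError', 'boxes_of', 'cut_out', 'finger_overhang', 'place_of', 'read_state', 'sign_off', 'snapshot']
```

View pics/vise.png

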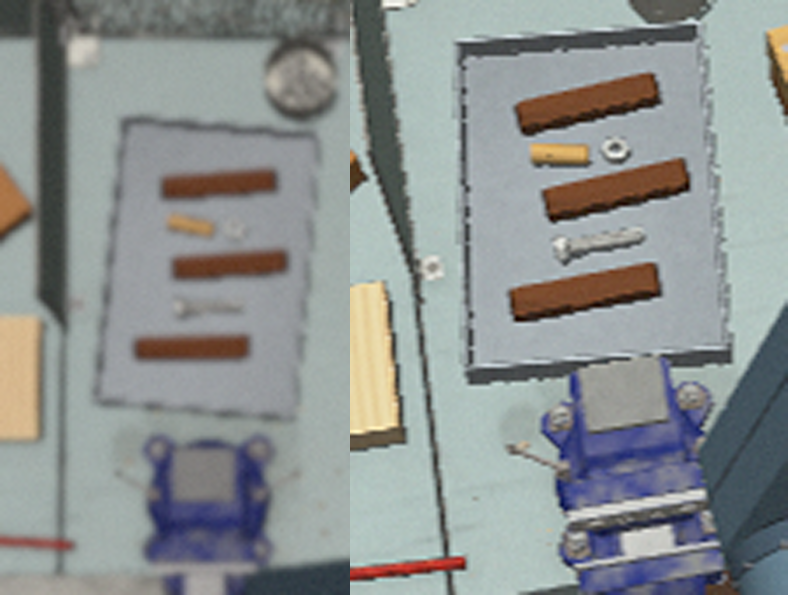

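```bash
python3 - <<'E'
from h import *
print("overhang",finger_overhang)
a=snapshot("top");b=snapshot("side")
def tri(p,q):
    p=np.array(p)/3.5+[235,150];q=(np.array(q)-[350,0])/3.5+[215,180]
    Ps=[]
    for s in(a,b):
        K,r,t=cam(s);Ps.append(K@np.c_[cv2.Rodrigues(r)[0],t])
    X=cv2.triangulatePoints(Ps[0],Ps[1],p.reshape(2,1),q.reshape(2,1));return (X[:3]/X[3]).ravel().round(3)
print("anvil far edge",tri([210,449],[617,364]))
print("anvil near edge",tri([205,500],[628,430]))
print("fence near bottom end",tri([65,328],[415,275]))
print("fence near top end",tri([40,300],[370,150]))
print("tray +y far,-y near corners",tri([126,120],[458,42]),tri([290,418],[730,362]))
E
```

```text
overhang 0.022
anvil far edge [0.359 0.117 0.113]
anvil near edge [0.312 0.12  0.107]
fence near bottom end [0.48  0.257 0.058]
fence near top end [0.477 0.257 0.26 ]
tray +y far,-y near corners [0.691 0.203 0.032] [ 0.398  0.037 -0.01 ]
```

Other obstacles: a mesh fence at y≈0.257, and a vise top at about (0.36, 0.12, 0.11). I'll keep the gripper body on the −y side when picking dogs. First I go above the jaw grip.

step_arm(
  dp=[
    [0.025,0.022,0],
    [0.05,0.045,0],
    [0.075,0.068,0],
    [0.1,0.09,0],
    [0.125,0.113,0],
    [0.15,0.136,0],
    [0.17,0.16,0],
    [0.193,0.177,0],
    [0.193,0.177,0],
    [0.193,0.177,0],
  ],
  twist=[
    [0,0,6],
    [0,0,12],
    [0,0,18],
    [0,0,24],
    [0,0,30],
    [0,0,36],
    [0,0,42],
    [0,0,42],
    [0,0,42],
    [0,0,42],
  ],
  jaw=-0.3,
)

```text
time: 3.33
ee_pos: [0.3357, -0.3536, 0.2408]
ee_rot: [0.878, 0.478, -0.0, 0.0]
contact_force: [-0.4, -1.0, -0.0]
gripper_width: 0.651
```

step_arm(
  dp=[
    [0.025,0.022,0],
    [0.05,0.045,0],
    [0.075,0.068,0],
    [0.1,0.09,0],
    [0.125,0.113,0],
    [0.15,0.136,-0.01],
    [0.17,0.16,-0.02],
    [0.192,0.177,-0.03],
    [0.192,0.177,-0.04],
    [0.192,0.177,-0.04],
  ],
  twist=[
    [0,0,6],
    [0,0,12],
    [0,0,18],
    [0,0,24],
    [0,0,30],
    [0,0,36],
    [0,0,41.7],
    [0,0,41.7],
    [0,0,41.7],
    [0,0,41.7],
  ],
)

```text
time: 4.17
ee_pos: [0.526, -0.1773, 0.1982]
ee_rot: [0.652, 0.759, -0.001, -0.002]
contact_force: [-0.9, -0.5, -0.0]
gripper_width: 0.654
```

step_arm(
  dp=[
    [0,0,-0.01],
    [0,0,-0.02],
    [0,0,-0.03],
    [0,0,-0.04],
    [0,0,-0.05],
    [0,0,-0.06],
    [0,0,-0.065],
    [0,0,-0.07],
    [0,0,-0.072],
    [0,0,-0.072],
  ],
  twist=[
    [0,0,0],
    [0,0,0],
    [0,0,0],
    [0,0,0],
    [0,0,0],
    [0,0,0],
    [0,0,0],
    [0,0,0],
    [0,0,0],
    [0,0,0],
  ],
)

```text
time: 5.0
ee_pos: [0.5268, -0.1773, 0.1282]
ee_rot: [0.652, 0.758, -0.0, -0.0]
contact_force: [-0.0, 0.5, -0.3]
gripper_width: 0.648
```

step_arm(
  dp=[
    [0,0,0],
    [0,0,0],
    [0,0,0],
    [0,0,0],
    [0,0,0],
    [0,0,0],
    [0,0,0],
    [0,0,0],
    [0,0,0],
    [0,0,0],
  ],
  twist=[
    [0,0,0],
    [0,0,0],
    [0,0,0],
    [0,0,0],
    [0,0,0],
    [0,0,0],
    [0,0,0],
    [0,0,0],
    [0,0,0],
    [0,0,0],
  ],
  jaw=0.9,
)

```text
time: 5.83
ee_pos: [0.5274, -0.1773, 0.1288]
ee_rot: [0.652, 0.758, 0.0, 0.0]
contact_force: [3.9, 1.3, -1.6]
gripper_width: 0.191
```

step_arm(
  dp=[
    [-0.006,-0.0009,0],
    [-0.012,-0.0018,0],
    [-0.018,-0.0028,0],
    [-0.024,-0.0037,0],
    [-0.03,-0.0046,0],
    [-0.036,-0.0055,0],
    [-0.042,-0.0064,0],
    [-0.048,-0.0073,0],
    [-0.053,-0.0081,0],
    [-0.055,-0.0084,0],
  ],
  twist=[
    [0,0,0],
    [0,0,0],
    [0,0,0],
    [0,0,0],
    [0,0,0],
    [0,0,0],
    [0,0,0],
    [0,0,0],
    [0,0,0],
    [0,0,0],
  ],
)

```text
time: 6.67
ee_pos: [0.4728, -0.1859, 0.1288]
ee_rot: [0.652, 0.758, 0.001, 0.001]
contact_force: [8.5, 2.0, -5.1]
gripper_width: 0.193
```

step_arm(
  dp=[
    [-0.0005,-0.0001,0],
    [-0.001,-0.0002,0],
    [-0.0015,-0.0002,0],
    [-0.002,-0.0003,0],
    [-0.0025,-0.0004,0],
    [-0.003,-0.0005,0],
    [-0.003,-0.0005,0],
    [-0.003,-0.0005,0],
    [-0.003,-0.0005,0],
    [-0.003,-0.0005,0],
  ],
  twist=[
    [0,0,0],
    [0,0,0],
    [0,0,0],
    [0,0,0],
    [0,0,0],
    [0,0,0],
    [0,0,0],
    [0,0,0],
    [0,0,0],
    [0,0,0],
  ],
)

```text
time: 7.5
ee_pos: [0.4702, -0.1863, 0.1288]
ee_rot: [0.652, 0.758, 0.001, 0.001]
contact_force: [7.2, 1.3, -3.4]
gripper_width: 0.187
```

```bash
python3 -c "
from h import *
s=st()
im=snapshot('top'); c=im['img'][180:280,320:470]
cv2.imwrite('pics/jaw1.png',cv2.resize(c,None,fx=5,fy=5,interpolation=cv2.INTER_CUBIC))
print([(np.round(d['position'],4),d['confidence']) for d in place_of('top','jaw_grip')])"
```

```text
t 7.5 p [ 0.4702 -0.1863  0.1288] z [ 0.003 -0.    -1.   ] y [0.989 0.15  0.003] F [ 7.2  1.3 -3.4] w 0.187 q [-0.6   0.29  1.8   0.    1.06 -0.75]
[(array([ 0.4743, -0.1854,  0.1206]), 0.66)]
```

step_arm(
  dp=[
    [-0.0005,-0.0001,0],
    [-0.001,-0.0002,0],
    [-0.0015,-0.0002,0],
    [-0.002,-0.0003,0],
    [-0.0025,-0.0004,0],
    [-0.003,-0.0005,0],
    [-0.003,-0.0005,0],
    [-0.003,-0.0005,0],
    [-0.003,-0.0005,0],
    [-0.003,-0.0005,0],
  ],
  twist=[
    [0,0,0],
    [0,0,0],
    [0,0,0],
    [0,0,0],
    [0,0,0],
    [0,0,0],
    [0,0,0],
    [0,0,0],
    [0,0,0],
    [0,0,0],
  ],
)

```text
time: 8.43
ee_pos: [0.4676, -0.1867, 0.1288]
ee_rot: [0.652, 0.758, 0.001, 0.001]
contact_force: [8.6, 1.9, -4.1]
gripper_width: 0.192
```

step_arm(
  dp=[
    [-0.0005,-0.0001,0],
    [-0.001,-0.0002,0],
    [-0.0015,-0.0002,0],
    [-0.002,-0.0003,0],
    [-0.002,-0.0003,0],
    [-0.002,-0.0003,0],
    [-0.002,-0.0003,0],
    [-0.002,-0.0003,0],
    [-0.002,-0.0003,0],
    [-0.002,-0.0003,0],
  ],
  twist=[
    [0,0,0],
    [0,0,0],
    [0,0,0],
    [0,0,0],
    [0,0,0],
    [0,0,0],
    [0,0,0],
    [0,0,0],
    [0,0,0],
    [0,0,0],
  ],
)

```text
time: 9.27
ee_pos: [0.4676, -0.1868, 0.1288]
ee_rot: [0.652, 0.758, 0.003, 0.003]
contact_force: [17.1, 4.1, -10.4]
gripper_width: 0.192
```

The jaw is against its back stop, and the contact agrees with the vision estimate of the board. Now I release, lift, and tilt in free space to learn the arm's geometry.

step_arm(
  dp=[
    [0.002,0,0],
    [0.002,0,0],
    [0.002,0,0],
    [0.002,0,0.0],
    [0.002,0,0.005],
    [0.002,0,0.03],
    [0.002,0,0.06],
    [0.002,0,0.09],
    [0.002,0,0.12],
    [0.002,0,0.12],
  ],
  twist=[
    [0,0,0],
    [0,0,0],
    [0,0,0],
    [0,0,0],
    [0,0,0],
    [0,0,0],
    [0,0,0],
    [0,0,0],
    [0,0,0],
    [0,0,0],
  ],
  jaw=0,
)

```text
time: 10.1
ee_pos: [0.4681, -0.1889, 0.2553]
ee_rot: [0.652, 0.758, 0.0, 0.005]
contact_force: [1.2, -1.1, -0.2]
gripper_width: 0.503
```

```bash
cat >> h.py <<'E'
import json
def log():
    s=st(); open("log.txt","a").write(json.dumps([np.array(s[k],float).tolist() for k in("joint_pos","ee_pos","ee_rot")])+"\n"); return s
E
python3 -c "from h import *; log()"
```

```text
t 10.1 p [ 0.4681 -0.1889  0.2553] z [ 0.009 -0.006 -1.   ] y [0.989 0.15  0.008] F [ 1.2 -1.1 -0.2] w 0.503 q [-0.6   0.16  1.62 -0.    1.35 -0.76]
```

step_arm(
  dp=[
    [0.01,0,0.0],
    [0.02,0,0.0],
    [0.03,0,0.0],
    [0.04,0,0],
    [0.05,0,0],
    [0.06,0,0],
    [0.06,0,0],
    [0.06,0,0],
    [0.06,0,0],
    [0.06,0,0],
  ],
  twist=[
    [1,-6,-5],
    [2,-12,-10],
    [3,-17,-15],
    [3.7,-23,-20],
    [4.5,-28,-20],
    [5.3,-34,-20],
    [6,-40,-20],
    [6,-40,-20],
    [6,-40,-20],
    [6,-40,-20],
  ],
)

```text
time: 10.93
ee_pos: [0.5258, -0.1878, 0.2492]
ee_rot: [0.731, 0.589, 0.26, 0.224]
contact_force: [-0.4, -0.7, -0.0]
gripper_width: 0.502
```

```bash
python3 -c "from h import *; log()"
```

```text
t 10.93 p [ 0.5258 -0.1878  0.2492] z [ 0.644 -0.022 -0.765] y [ 0.746 -0.204  0.634] F [-0.4 -0.7 -0. ] w 0.502 q [-0.85 -0.04  2.07  0.77  0.75 -1.12]
```

step_arm(
  dp=[
    [-0.01,0.02,0.0],
    [-0.02,0.04,0.0],
    [-0.03,0.06,0.0],
    [-0.03,0.08,0],
    [-0.03,0.1,0],
    [-0.03,0.12,0],
    [-0.03,0.14,0],
    [-0.03,0.16,0],
    [-0.03,0.18,0],
    [-0.03,0.18,0],
  ],
  twist=[
    [5,5,0],
    [10,10,0],
    [15,15,0],
    [20,20,0],
    [25,25,0],
    [30,28,0],
    [30,28,0],
    [30,28,0],
    [30,28,0],
    [30,28,0],
  ],
)

```text
time: 11.77
ee_pos: [0.4958, -0.0051, 0.2492]
ee_rot: [0.804, 0.54, 0.218, -0.118]
contact_force: [0.3, 0.7, -0.5]
gripper_width: 0.498
```

```bash
python3 -c "from h import *; log()"
```

```text
t 11.77 p [ 0.4958 -0.0051  0.2492] z [ 0.223  0.426 -0.877] y [ 0.92  -0.388  0.046] F [ 0.3  0.7 -0.5] w 0.498 q [-0.6   0.1   1.82  0.52  1.32 -0.37]
```

```bash
cat > kin.py <<'E'
import numpy as np, json
from scipy.spatial.transform import Rotation as R
from scipy.optimize import least_squares
ry=lambda a:R.from_rotvec([0,a,0]);rz=lambda a:R.from_rotvec([0,0,a])
def fk(q,p):
    a1,h,d,L2,L3,Lt,c,e=p
    B=rz(q[0]);S=B*ry(q[1]);F=B*ry(q[1]+q[2]);W=F*rz(q[3])*ry(q[4]);T=W*rz(s6*q[5]+c)
    P=B.apply([a1,d,h])+S.apply([0,0,L2])+F.apply([e,0,L3])+W.apply([0,0,Lt])
    return P,T
s6=1
lo=[-.91,.19,-1.22,.22,-3.12];
LIM=np.array([[-3.14,3.14],[-.91,2.08],[.19,2.58],[-1.22,4.36],[.22,2.71],[-3.12,3.12]])
def fit():
    D=[json.loads(l) for l in open("log.txt")]
    def f(p):
        o=[]
        for q,x,r in D:
            P,T=fk(q,p);o+=list((P-x)*10)+list((T*R.from_quat(r).inv()).as_rotvec())
        return o
    best=None
    for c in(0,1.57,3.14,-1.57):
        s=least_squares(f,[0,.1,.11,.42,.39,.2,c,0.0])
        if best is None or s.cost<best.cost: best=s
    return best
def ik(P,T,p,q0):
    f=lambda q:np.r_[(fk(q,p)[0]-P)*10,(fk(q,p)[1]*T.inv()).as_rotvec()]
    s=least_squares(f,np.clip(q0,LIM[:,0]+.01,LIM[:,1]-.01),bounds=(LIM[:,0],LIM[:,1]))
    return s.x,s.cost
E
python3 - <<'E'
import kin,numpy as np
for s in(1,-1):
    kin.s6=s;b=kin.fit();print(s,b.cost,b.x.round(4))
E
```

```text
1 1.8904710380208198e-30 [0.     0.2217 0.1108 0.5344 0.4259 0.3449 1.5708 0.0602]
-1 0.5679279264590162 [0.     0.2217 0.1108 0.5344 0.4259 0.3449 0.0751 0.0602]
```

```bash
cat >> kin.py <<'E'
PAR=[0,.2217,.1108,.5344,.4259,.3449,1.5708,.0602]
def frame(z,y):
    z=np.array(z,float);z/=np.linalg.norm(z);y=np.array(y,float);y-=z*(y@z);y/=np.linalg.norm(y)
    return R.from_matrix(np.c_[np.cross(y,z),y,z])
def sols(P,T,n=25,seed=0):
    g=np.random.default_rng(seed);out=[]
    for _ in range(n):
        q,c=ik(P,T,PAR,g.uniform(LIM[:,0],LIM[:,1])*[.4,.5,1,1,1,1])
        if c<1e-9 and not any(np.abs(q-o).max()<.05 for o in out):out.append(q)
    return out
E
python3 - <<'E'
from kin import *
yaw=np.radians(8.67);ex=np.array([np.cos(yaw),np.sin(yaw),0]);ey=np.array([-ex[1],ex[0],0]);up=np.array([0,0,1.])
dogs={1:(.6305,.110,94.5),2:(.5495,.0995,94.1),3:(.466,.136,91)}
holes={1:(.625,-.2243),2:(.616,-.165),3:(.607,-.1057)}
b4=R.identity()
for a in(30,40,50):
    A=np.radians(a)
    for i in(1,2,3):
        x,y,t=dogs[i];u=-np.array([np.cos(np.radians(t)),np.sin(np.radians(t)),0]);
        for o in(.035,):
            z=.006+.022*np.cos(A)+.0075*np.sin(A);g=(z-.012)/np.cos(A)
            tz=-up*np.cos(A)-u*np.sin(A);P=np.array([x,y,.012])+u*o-tz*g
            print(a,"dog",i,P.round(3),[s.round(2).tolist() for s in sols(P,frame(tz,[1,0,0]),8)])
    for h in(1,3):
        for bot in(.08,.04):
            tz=ex*np.cos(A)-up*np.sin(A);P=np.array([*holes[h],bot+.0575+.035])-tz*.02
            print(a,"hole",h,bot,P.round(3),[s.round(2).tolist() for s in sols(P,frame(tz,ey),8)],"flip",[s.round(2).tolist() for s in sols(P,frame(tz,-ey),5)])
E
```

```text
30 dog 1 [0.634 0.065 0.029] [[-0.33, 0.7, 1.52, 0.51, 1.2, -0.6]]
30 dog 2 [0.553 0.055 0.029] [[-0.4, 0.59, 1.74, 0.52, 1.12, -0.71]]
30 dog 3 [0.467 0.091 0.029] [[-0.41, 0.47, 1.99, 0.58, 0.99, -0.81]]
30 hole 1 0.08 [ 0.608 -0.227  0.183] [[-0.99, 0.34, 2.12, 1.53, 0.91, 2.38]] flip [[-0.99, 0.34, 2.12, 1.53, 0.91, -0.76]]
30 hole 1 0.04 [ 0.608 -0.227  0.143] [[-0.99, 0.43, 2.15, 1.62, 0.91, 2.23]] flip [[-0.99, 0.43, 2.15, 1.62, 0.91, -0.91]]
30 hole 3 0.08 [ 0.59  -0.108  0.183] [[-0.82, 0.23, 2.31, 1.74, 0.81, 2.26]] flip [[-0.82, 0.23, 2.31, 1.74, 0.81, -0.88]]
30 hole 3 0.04 [ 0.59  -0.108  0.143] [[-0.82, 0.35, 2.34, 1.87, 0.85, 2.07]] flip [[-0.82, 0.35, 2.34, 1.87, 0.85, -1.07]]
40 dog 1 [0.634 0.062 0.028] [[-0.41, 0.76, 1.49, 0.63, 1.32, -0.72]]
40 dog 2 [0.553 0.051 0.028] [[-0.48, 0.67, 1.71, 0.62, 1.24, -0.84]]
40 dog 3 [0.467 0.088 0.028] [[-0.51, 0.56, 1.98, 0.67, 1.11, -0.97]]
40 hole 1 0.08 [ 0.61  -0.227  0.185] [[-0.91, 0.28, 2.02, 1.24, 0.78, 2.74]] flip [[-0.91, 0.28, 2.02, 1.24, 0.78, -0.4]]
40 hole 1 0.04 [ 0.61  -0.227  0.145] [[-0.91, 0.35, 2.06, 1.35, 
[... 265 characters left out ...]
[[-0.73, 0.25, 2.23, 1.55, 0.63, -0.64]]
50 dog 1 [0.635 0.059 0.026] [[-0.47, 0.85, 1.45, 0.72, 1.44, -0.82]]
50 dog 2 [0.553 0.048 0.026] [[-0.54, 0.76, 1.67, 0.69, 1.37, -0.95]]
50 dog 3 [0.467 0.084 0.026] [[-0.59, 0.66, 1.95, 0.73, 1.23, -1.1]]
50 hole 1 0.08 [ 0.612 -0.226  0.188] [] flip [[-0.82, 0.26, 1.9, 0.88, 0.76, 0.0]]
50 hole 1 0.04 [ 0.612 -0.226  0.148] [[-0.82, 0.32, 1.94, 0.97, 0.7, 3.02]] flip [[-0.82, 0.32, 1.94, 0.97, 0.7, -0.12]]
50 hole 3 0.08 [ 0.594 -0.108  0.188] [[-0.64, 0.14, 2.06, 0.91, 0.62, -3.04]] flip [[-0.64, 0.14, 2.06, 0.91, 0.62, 0.1]]
50 hole 3 0.04 [ 0.594 -0.108  0.148] [[-0.64, 0.21, 2.1, 1.06, 0.55, 3.07]] flip [[-0.64, 0.21, 2.1, 1.06, 0.55, -0.07]]
```

```bash
cat > plan.py <<'E'
from h import *
import kin
from kin import *
up=np.array([0,0,1.]);yaw=np.radians(8.67);ex=np.array([np.cos(yaw),np.sin(yaw),0]);ey=np.array([-ex[1],ex[0],0])
DOG={1:(.630,.1105,94.7),2:(.5493,.0992,94.2),3:(.4655,.1365,90.7)}
HOLE={1:np.array([.625,-.2243]),2:np.array([.616,-.165]),3:np.array([.607,-.1057])}
A=np.radians(40);ZT=.006+.022*np.cos(A)+.0075*np.sin(A);G=(ZT-.012)/np.cos(A);O=.036
def pick(i,dz=0,o=O):
    x,y,t=DOG[i];u=-np.array([np.cos(np.radians(t)),np.sin(np.radians(t)),0])
    tz=-up*np.cos(A)-u*np.sin(A);c=np.cross(u,up)
    return np.array([x,y,.012+dz])+u*o-tz*G,frame(tz,c if c[0]<0 else -c)
def stand(xy,bot,o=O):
    tz=ex*np.cos(A)-up*np.sin(A)
    return np.array([*xy,bot+.0575+o])-tz*G,frame(tz,-ey)
def go(P,T,q=None,P0=None,T0=None,n=20):
    """print shift and turn from the present pose, and check the path"""
    s=read_state()
    if q is None:q,P0,T0=np.array(s["joint_pos"]),np.array(s["ee_pos"]),R.from_quat(s["ee_rot"])
    d=P-P0;w=(T*T0.inv()).as_rotvec();mx=0;mg=9;bad=0
    for f in np.linspace(0,1,n+1)[1:]:
        q2,c=ik(P0+d*f,R.from_rotvec(w*f)*T0,PAR,q);mx=max(mx,np.abs(q2-q).max());bad=max(bad,c);q=q2
        mg=min(mg,np.min(np.c_[q-LIM[:,0],LIM[:,1]-q]))
    print("dp",d.round(4),"twist",np.degrees(w).round(1),"ang",np.degrees(np.linalg.norm(w)).round(),"path: bad",round(bad,6),"maxdq/step",mx.round(2),"margin",mg.round(2),"q",q.round(2))
    return q,P,T
E
python3 - <<'E'
from plan import *
for i,h in((1,1),(2,2),(3,3)):
    print("dog",i)
    a=go(*pick(i,.10)); b=go(*pick(i),*a)
    c=go(pick(i)[0]+[0,0,.22],pick(i)[1],*b)
    d=go(*stand(HOLE[h],.10),*c); e=go(*stand(HOLE[h],.035),*d)
E
```

```text
dog 1
dp [ 0.1383  0.0666 -0.1215] twist [  17.4   89.4 -130. ] ang 159.0 path: bad 0.0 maxdq/step 0.17 margin 0.66 q [-0.41  0.64  1.44  0.61  1.46  2.46]
dp [ 0.   0.  -0.1] twist [0. 0. 0.] ang 0.0 path: bad 0.0 maxdq/step 0.01 margin 0.66 q [-0.41  0.76  1.49  0.63  1.32  2.36]
dp [0.   0.   0.22] twist [0. 0. 0.] ang 0.0 path: bad 0.0 maxdq/step 0.02 margin 0.53 q [-0.41  0.53  1.32  0.61  1.66  2.59]
dp [-0.0245 -0.2882 -0.041 ] twist [-61.2 -77.5  72.2] ang 122.0 path: bad 0.0 maxdq/step 0.24 margin 0.53 q [-0.91  0.24  2.    1.19  0.8  -0.33]
dp [ 0.     0.    -0.065] twist [0. 0. 0.] ang 0.0 path: bad 0.0 maxdq/step 0.01 margin 0.52 q [-0.91  0.36  2.06  1.36  0.75 -0.56]
dog 2
dp [ 0.0571  0.0553 -0.1215] twist [  17.8   89.5 -130.4] ang 159.0 path: bad 0.0 maxdq/step 0.16 margin 0.76 q [-0.48  0.53  1.65  0.59  1.41  2.36]
dp [ 0.   0.  -0.1] twist [0. 0. 0.] ang 0.0 path: bad 0.0 maxdq/step 0.01 margin 0.77 q [-0.48  0.67  1.71  0.62  1.25  2.24]
dp [0.   0.   0.22] twist [0. 0. 0.] ang 0.0 path: bad 0.0 maxdq/step 0.02 margin 0.62 q [-0.48  0.39  1.53  0.58  1.62  2.5 ]

[... 266 characters left out ...]
  0.7  -0.61]
dog 3
dp [-0.0297  0.0924 -0.1215] twist [  20.8   90.2 -133. ] ang 162.0 path: bad 0.0 maxdq/step 0.16 margin 0.66 q [-0.51  0.37  1.92  0.62  1.3   2.31]
dp [ 0.   0.  -0.1] twist [0. 0. 0.] ang 0.0 path: bad 0.0 maxdq/step 0.01 margin 0.6 q [-0.51  0.55  1.98  0.67  1.11  2.16]
dp [0.   0.   0.22] twist [0. 0. 0.] ang 0.0 path: bad 0.0 maxdq/step 0.02 margin 0.6 q [-0.51  0.21  1.79  0.59  1.54  2.48]
dp [ 0.1254 -0.1954 -0.041 ] twist [-64.4 -75.9  75.1] ang 125.0 path: bad 0.0 maxdq/step 0.27 margin 0.4 q [-0.73  0.12  2.17  1.29  0.66 -0.32]
dp [ 0.     0.    -0.065] twist [0. 0. 0.] ang 0.0 path: bad 0.0 maxdq/step 0.02 margin 0.34 q [-0.73  0.25  2.24  1.57  0.63 -0.66]
```

step_arm(
  dp=[
    [0.015,0.007,0],
    [0.03,0.014,0],
    [0.045,0.021,0],
    [0.06,0.028,0],
    [0.075,0.035,0],
    [0.09,0.042,0],
    [0.105,0.05,0],
    [0.12,0.058,0],
    [0.138,0.067,0],
    [0.138,0.067,0],
  ],
  twist=[
    [0.78,4,-5.8],
    [1.56,8,-11.7],
    [2.3,12,-17.5],
    [3.1,16,-23.4],
    [3.9,20,-29.2],
    [4.7,24,-35],
    [5.5,28,-41],
    [6.2,32,-46.8],
    [7,36,-52.6],
    [7.8,40,-58.4],
  ],
  jaw=0.3,
)

```text
time: 12.6
ee_pos: [0.6371, 0.0603, 0.2487]
ee_rot: [0.976, -0.001, 0.006, -0.217]
contact_force: [-0.4, 0.5, -0.2]
gripper_width: 0.348
```

step_arm(
  dp=[
    [0,0,-0.005],
    [0,0,-0.01],
    [0,0,-0.015],
    [0,0,-0.02],
    [0,0,-0.03],
    [0,0,-0.04],
    [0,0,-0.05],
    [0,0,-0.06],
    [0,0,-0.07],
    [0,0,-0.07],
  ],
  twist=[
    [0.78,4,-5.8],
    [1.56,8,-11.7],
    [2.3,12,-17.5],
    [3.1,16,-23.4],
    [3.9,20,-29.2],
    [4.7,24,-35],
    [5.5,28,-41],
    [6.2,32,-46.8],
    [7,36,-52.6],
    [7.8,40,-58.4],
  ],
)

```text
time: 13.43
ee_pos: [0.6339, 0.0588, 0.1762]
ee_rot: [0.781, -0.54, -0.211, -0.234]
contact_force: [-0.8, -0.4, -0.0]
gripper_width: 0.353
```

```bash
python3 - <<'E'
from plan import *
log(); a=go(*pick(1,.06)); go(*pick(1),*a)
E
```

```text
t 13.43 p [0.6339 0.0588 0.1762] z [-0.077  0.594 -0.801] y [-0.941 -0.308 -0.138] F [-0.8 -0.4 -0. ] w 0.353 q [-0.38  0.58  1.37  0.55  1.54  2.28]
dp [ 0.0001  0.0027 -0.0886] twist [  2.3   8.6 -13.1] ang 16.0 path: bad 0.0 maxdq/step 0.01 margin 0.7 q [-0.41  0.69  1.46  0.61  1.4   2.42]
dp [ 0.    0.   -0.06] twist [0. 0. 0.] ang 0.0 path: bad 0.0 maxdq/step 0.0 margin 0.7 q [-0.41  0.76  1.49  0.63  1.32  2.36]
```

step_arm(
  dp=[
    [0,0.0005,-0.01],
    [0,0.001,-0.02],
    [0,0.0015,-0.03],
    [0,0.002,-0.04],
    [0,0.0025,-0.05],
    [0,0.0027,-0.06],
    [0,0.0027,-0.07],
    [0,0.0027,-0.08],
    [0,0.0027,-0.0886],
    [0,0.0027,-0.0886],
  ],
  twist=[
    [0.5,2,-3],
    [1,4,-6],
    [1.5,6,-9],
    [2.3,8.6,-13.1],
    [2.3,8.6,-13.1],
    [2.3,8.6,-13.1],
    [2.3,8.6,-13.1],
    [2.3,8.6,-13.1],
    [2.3,8.6,-13.1],
    [2.3,8.6,-13.1],
  ],
)

```text
time: 14.27
ee_pos: [0.633, 0.0629, 0.088]
ee_rot: [0.693, -0.634, -0.251, -0.233]
contact_force: [-0.2, 0.7, -0.4]
gripper_width: 0.35
```

```bash
python3 - <<'E'
from plan import *
s=log()
a=snapshot("top");b=snapshot("side")
for c in("top","side"): print([(np.round(d["position"],4),round(d["confidence"],2)) for d in place_of(c,"dog_1")])
T=R.from_quat(s["ee_rot"]);P=np.array(s["ee_pos"])
tip=P+T.apply([0,0,.022]);print("tip",tip)
for im,(r0,r1,c0,c1) in((a,(170,260,260,360)),(b,(180,300,235,345))):
    for k in (-1,1):
        q=proj(im,P+T.apply([0,k*.016,.022]))[0];cv2.circle(im["img"],tuple(int(round(v)) for v in q),1,(0,255,0),-1)
    im["c"]=cv2.resize(im["img"][r0:r1,c0:c1],(400,480 if im is b else 360),interpolation=cv2.INTER_CUBIC)
a["c"]=cv2.copyMakeBorder(a["c"],0,120,0,0,0)
cv2.imwrite("pics/hov1.png",np.hstack([a["c"],b["c"]]))
E
```

```text
t 14.27 p [0.633  0.0629 0.088 ] z [-0.052  0.642 -0.765] y [-0.996 -0.087 -0.006] F [-0.2  0.7 -0.4] w 0.35 q [-0.4   0.68  1.47  0.62  1.4   2.41]
[(array([0.4648, 0.1392, 0.0082]), 0.65), (array([0.5475, 0.0965, 0.0124]), 0.62)]
[(array([0.5531, 0.514 , 0.0097]), 0.86)]
tip [0.63181853 0.07700048 0.07114251]
```

View pics/hov1.png

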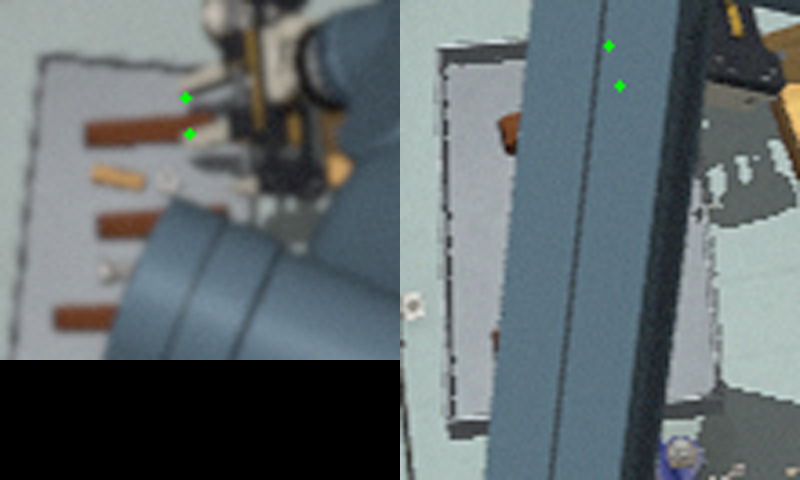

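The top crop shows the two fingertips at (185,98) and (190,134), on the predicted marks and straddling the dog's near end. I'll descend and grasp.

step_arm(
  dp=[
    [0,0,-0.01],
    [0,0,-0.02],
    [0,0,-0.03],
    [0,0,-0.04],
    [0,0,-0.045],
    [0,0,-0.05],
    [0,0,-0.055],
    [0,0,-0.058],
    [0,0,-0.06],
    [0,0,-0.06],
  ],
  twist=[
    [0,0,0],
    [0,0,0],
    [0,0,0],
    [0,0,0],
    [0,0,0],
    [0,0,0],
    [0,0,0],
    [0,0,0],
    [0,0,0],
    [0,0,0],
  ],
)

```text
time: 15.3
ee_pos: [0.6338, 0.0626, 0.0297]
ee_rot: [0.693, -0.634, -0.25, -0.234]
contact_force: [-0.6, 0.8, 0.5]
gripper_width: 0.349
```

step_arm(
  dp=[
    [0,0,0],
    [0,0,0],
    [0,0,0],
    [0,0,0],
    [0,0,0],
    [0,0,0],
    [0,0,0],
    [0,0,0],
    [0,0,0],
    [0,0,0],
  ],
  twist=[
    [0,0,0],
    [0,0,0],
    [0,0,0],
    [0,0,0],
    [0,0,0],
    [0,0,0],
    [0,0,0],
    [0,0,0],
    [0,0,0],
    [0,0,0],
  ],
  jaw=0.9,
)

```text
time: 16.13
ee_pos: [0.6341, 0.0625, 0.0304]
ee_rot: [0.693, -0.634, -0.25, -0.235]
contact_force: [-0.3, -1.2, 3.4]
gripper_width: 0.234
```

step_arm(
  dp=[
    [0,0,0.01],
    [0,0,0.02],
    [0,0,0.04],
    [0,0,0.06],
    [0,0,0.08],
    [0,0,0.11],
    [0,0,0.14],
    [0,0,0.17],
    [0,0,0.2],
    [0,0,0.22],
  ],
  twist=[
    [0,0,0],
    [0,0,0],
    [0,0,0],
    [0,0,0],
    [0,0,0],
    [0,0,0],
    [0,0,0],
    [0,0,0],
    [0,0,0],
    [0,0,0],
  ],
)

```text
time: 16.97
ee_pos: [0.634, 0.0627, 0.2541]
ee_rot: [0.694, -0.634, -0.248, -0.235]
contact_force: [0.1, -0.1, -0.4]
gripper_width: 0.229
```

```bash
python3 - <<'E'
from plan import *
log(); a=go(*stand(HOLE[1],.10))
E
```

```text
t 16.97 p [0.634  0.0627 0.2541] z [-0.047  0.64  -0.767] y [-0.996 -0.087 -0.012] F [ 0.1 -0.1 -0.4] w 0.229 q [-0.4   0.52  1.31  0.61  1.66  2.59]
dp [-0.0245 -0.2893 -0.0474] twist [-61.3 -77.1  71.5] ang 122.0 path: bad 0.0 maxdq/step 0.24 margin 0.53 q [-0.91  0.24  2.    1.19  0.8  -0.33]
```

step_arm(
  dp=[
    [-0.001,-0.012,0],
    [-0.002,-0.025,0],
    [-0.004,-0.04,0],
    [-0.006,-0.055,0],
    [-0.008,-0.07,0],
    [-0.01,-0.09,0],
    [-0.012,-0.11,0],
    [-0.014,-0.13,0],
    [-0.014,-0.15,0],
    [-0.014,-0.17,0],
  ],
  twist=[
    [-3.5,-4.4,4.1],
    [-7,-8.8,8.2],
    [-10.5,-13.2,12.3],
    [-14,-17.6,16.4],
    [-17.5,-22,20.5],
    [-21,-26.4,24.6],
    [-24.5,-30.8,28.7],
    [-28,-35.2,32.8],
    [-31.5,-39.6,36.9],
    [-35,-44,41],
  ],
)

```text
time: 17.8
ee_pos: [0.6195, -0.1077, 0.2514]
ee_rot: [0.94, -0.272, 0.151, -0.137]
contact_force: [-0.2, -0.4, -0.8]
gripper_width: 0.233
```

```bash
python3 - <<'E'
from plan import *
log(); a=go(*stand(HOLE[1],.10))
E
```

```text
t 17.8 p [ 0.6195 -0.1077  0.2514] z [ 0.358  0.176 -0.917] y [-0.47  -0.814 -0.34 ] F [-0.2 -0.4 -0.8] w 0.233 q [-0.54  0.22  1.62  0.39  1.09  1.45]
dp [-0.01   -0.1189 -0.0448] twist [-25.9 -33.   30.5] ang 52.0 path: bad 0.0 maxdq/step 0.11 margin 0.54 q [-0.91  0.24  2.    1.19  0.8  -0.33]
```

step_arm(
  dp=[
    [-0.001,-0.012,-0.004],
    [-0.002,-0.025,-0.008],
    [-0.003,-0.04,-0.012],
    [-0.004,-0.055,-0.016],
    [-0.006,-0.07,-0.02],
    [-0.008,-0.09,-0.03],
    [-0.009,-0.105,-0.037],
    [-0.01,-0.119,-0.045],
    [-0.01,-0.119,-0.045],
    [-0.01,-0.119,-0.045],
  ],
  twist=[
    [-3.2,-4.1,3.8],
    [-6.5,-8.2,7.6],
    [-9.7,-12.4,11.4],
    [-13,-16.5,15.2],
    [-16.2,-20.6,19],
    [-19.4,-24.8,22.8],
    [-22.7,-28.9,26.7],
    [-25.9,-33,30.5],
    [-25.9,-33,30.5],
    [-25.9,-33,30.5],
  ],
)

```text
time: 18.63
ee_pos: [0.6096, -0.2275, 0.2055]
ee_rot: [0.904, 0.067, 0.421, -0.032]
contact_force: [-0.5, 0.2, -0.8]
gripper_width: 0.235
```

```bash
cat >> plan.py <<'E'
def look(name,box,P=[],sc=5,cams=("top","side")):
    """crops from the cameras with points (colour by index) drawn in"""
    out=[]
    for c in cams:
        im=snapshot(c);q=proj(im,box)[0];r0,c0=int(q[1])-40,int(q[0])-40
        r0=min(max(r0,0),400);c0=min(max(c0,0),560)
        g=cv2.resize(im["img"][r0:r0+80,c0:c0+80],None,fx=sc,fy=sc,interpolation=cv2.INTER_CUBIC)
        for k,p in enumerate(P):
            v=(proj(im,p)[0]-[c0,r0]+.5)*sc;cv2.drawMarker(g,tuple(int(round(t)) for t in v),[(0,255,0),(255,0,255),(255,255,0)][k%3],cv2.MARKER_CROSS,9,1)
        out.append(g)
    cv2.imwrite(f"pics/{name}.png",np.hstack(out))
def feet(s,bot_off,o=O):
    pass
E
python3 - <<'E'
from plan import *
s=log()
go(*stand(HOLE[1],.10))
xy=HOLE[1]
P=[[*xy,.07]]
for b in(.10,.215):
    for i in(-1,1):
        for j in(-1,1): P.append([*(xy+i*.008*ex[:2]+j*.011*ey[:2]),b])
look("ins1",[*xy,.12],P)
for c in("top","side"): print([(np.round(d["position"],4),round(d["confidence"],2)) for d in place_of(c,"dog_1")],[(np.round(d["position"],4),round(d["confidence"],2)) for d in place_of(c,"hole_1")])
E
```

```text
t 18.63 p [ 0.6096 -0.2275  0.2055] z [ 0.756  0.114 -0.644] y [ 0.148 -0.989 -0.002] F [-0.5  0.2 -0.8] w 0.235 q [-0.91  0.24  2.    1.19  0.8  -0.32]
dp [-0.0001  0.0008  0.0012] twist [-0.1 -0.1  0.2] ang 0.0 path: bad 0.0 maxdq/step 0.0 margin 0.58 q [-0.91  0.24  2.    1.19  0.8  -0.33]
[(array([0.5479, 0.5119, 0.0072]), 0.79), (array([0.4668, 0.1397, 0.0133]), 0.59), (array([0.5504, 0.0971, 0.0127]), 0.54), (array([ 0.6258, -0.2285,  0.153 ]), 0.52)] [(array([ 0.6179, -0.1647,  0.0676]), 0.76), (array([ 0.6238, -0.2234,  0.0699]), 0.68), (array([ 0.6093, -0.1025,  0.0705]), 0.58), (array([0.5893, 0.1344, 0.0139]), 0.28)]
[(array([0.5489, 0.5109, 0.012 ]), 0.59), (array([0.4651, 0.1345, 0.0169]), 0.48), (array([ 0.6227, -0.2224,  0.1539]), 0.45), (array([0.5492, 0.0978, 0.0115]), 0.43), (array([0.5902, 0.1387, 0.0154]), 0.42)] []
```

View pics/ins1.png

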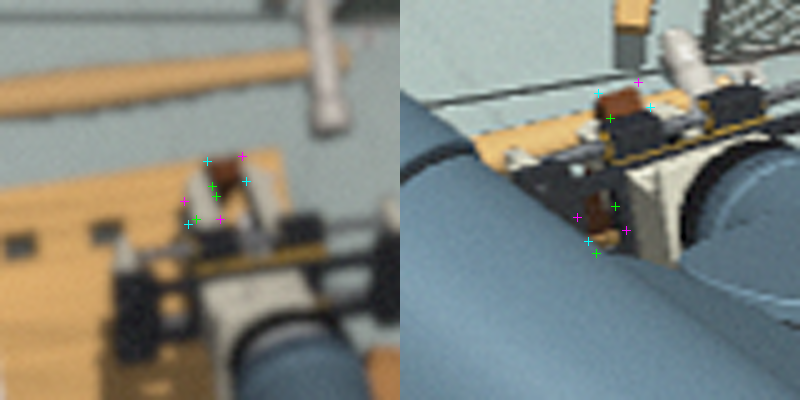

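The dog hangs upright and lines up with the predicted marks: side crop top about (622,100), foot about (600,228). The grip was about 2 mm higher than planned, so I shift slightly along −x and lower gently, watching the force.

step_arm(
  dp=[
    [-0.0015,0.0005,-0.004],
    [-0.0015,0.0005,-0.008],
    [-0.0015,0.0005,-0.012],
    [-0.0015,0.0005,-0.016],
    [-0.0015,0.0005,-0.02],
    [-0.0015,0.0005,-0.024],
    [-0.0015,0.0005,-0.026],
    [-0.0015,0.0005,-0.028],
    [-0.0015,0.0005,-0.03],
    [-0.0015,0.0005,-0.03],
  ],
  twist=[
    [0,0,0],
    [0,0,0],
    [0,0,0],
    [0,0,0],
    [0,0,0],
    [0,0,0],
    [0,0,0],
    [0,0,0],
    [0,0,0],
    [0,0,0],
  ],
)

```text
time: 19.77
ee_pos: [0.6082, -0.2259, 0.1746]
ee_rot: [0.905, 0.065, 0.419, -0.034]
contact_force: [0.1, -0.3, -1.0]
gripper_width: 0.23
```

step_arm(
  dp=[
    [0,0,-0.001],
    [0,0,-0.002],
    [0,0,-0.003],
    [0,0,-0.004],
    [0,0,-0.005],
    [0,0,-0.006],
    [0,0,-0.006],
    [0,0,-0.006],
    [0,0,-0.006],
    [0,0,-0.006],
  ],
  twist=[
    [0,0,0],
    [0,0,0],
    [0,0,0],
    [0,0,0],
    [0,0,0],
    [0,0,0],
    [0,0,0],
    [0,0,0],
    [0,0,0],
    [0,0,0],
  ],
)

```text
time: 20.6
ee_pos: [0.6083, -0.2261, 0.169]
ee_rot: [0.905, 0.065, 0.419, -0.033]
contact_force: [-0.7, -1.3, -0.7]
gripper_width: 0.233
```

```bash
python3 - <<'E'
from plan import *
s=log();print(np.round(s["ft_torque"],2)); go(*stand(HOLE[1],.07))
E
```

```text
t 20.6 p [ 0.6083 -0.2261  0.169 ] z [ 0.754  0.115 -0.646] y [ 0.146 -0.989 -0.005] F [-0.7 -1.3 -0.7] w 0.233 q [-0.91  0.3   2.04  1.27  0.77 -0.45]
[-0.5   0.43 -0.26]
dp [ 0.0012 -0.0005  0.0077] twist [-0.3 -0.3  0.2] ang 0.0 path: bad 0.0 maxdq/step 0.0 margin 0.54 q [-0.91  0.29  2.03  1.26  0.78 -0.43]
```

step_arm(
  dp=[
    [0,0,-0.001],
    [0,0,-0.002],
    [0,0,-0.003],
    [0,0,-0.004],
    [0,0,-0.005],
    [0,0,-0.006],
    [0,0,-0.007],
    [0,0,-0.008],
    [0,0,-0.008],
    [0,0,-0.008],
  ],
  twist=[
    [0,0,0],
    [0,0,0],
    [0,0,0],
    [0,0,0],
    [0,0,0],
    [0,0,0],
    [0,0,0],
    [0,0,0],
    [0,0,0],
    [0,0,0],
  ],
)

```text
time: 21.43
ee_pos: [0.6083, -0.226, 0.1609]
ee_rot: [0.905, 0.065, 0.419, -0.033]
contact_force: [-0.0, -3.1, 0.5]
gripper_width: 0.231
```

step_arm(
  dp=[
    [0,0,-0.001],
    [0,0,-0.002],
    [0,0,-0.003],
    [0,0,-0.004],
    [0,0,-0.005],
    [0,0,-0.006],
    [0,0,-0.007],
    [0,0,-0.008],
    [0,0,-0.008],
    [0,0,-0.008],
  ],
  twist=[
    [0,0,0],
    [0,0,0],
    [0,0,0],
    [0,0,0],
    [0,0,0],
    [0,0,0],
    [0,0,0],
    [0,0,0],
    [0,0,0],
    [0,0,0],
  ],
)

```text
time: 22.27
ee_pos: [0.6083, -0.2259, 0.1528]
ee_rot: [0.905, 0.066, 0.419, -0.034]
contact_force: [0.8, -2.9, 0.4]
gripper_width: 0.231
```

```bash
python3 - <<'E'
from plan import *
s=log();print(np.round(s["ft_torque"],2)); go(*stand(HOLE[1],.05))
xy=HOLE[1];b=.05
P=[[*xy,.07]]
for i in(-1,1):
        for j in(-1,1): P.append([*(xy+i*.008*ex[:2]+j*.011*ey[:2]),b+.115])
look("ins2",[*xy,.10],P)
E
```

```text
t 22.27 p [ 0.6083 -0.2259  0.1528] z [ 0.754  0.116 -0.646] y [ 0.147 -0.989 -0.006] F [ 0.8 -2.9  0.4] w 0.231 q [-0.91  0.33  2.05  1.32  0.76 -0.51]
[-0.68  0.25 -0.43]
dp [ 0.0012 -0.0007  0.0038] twist [-0.3 -0.3  0.2] ang 0.0 path: bad 0.0 maxdq/step 0.0 margin 0.53 q [-0.91  0.33  2.05  1.32  0.76 -0.51]
```

View pics/ins2.png

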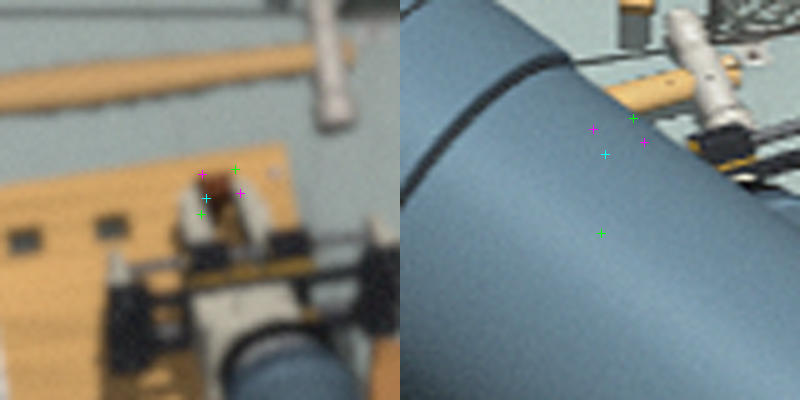

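The dog is in hole 1, with no vertical force. I'll lower it nearly home, release it, and back out along the tool axis.

step_arm(
  dp=[
    [0,-0.0004,-0.004],
    [0,-0.0004,-0.008],
    [0,-0.0004,-0.012],
    [0,-0.0004,-0.017],
    [0,-0.0004,-0.022],
    [0,-0.0004,-0.027],
    [0,-0.0004,-0.032],
    [0,-0.0004,-0.037],
    [0,-0.0004,-0.042],
    [0,-0.0004,-0.042],
  ],
  twist=[
    [0,0,0],
    [0,0,0],
    [0,0,0],
    [0,0,0],
    [0,0,0],
    [0,0,0],
    [0,0,0],
    [0,0,0],
    [0,0,0],
    [0,0,0],
  ],
)

```text
time: 23.2
ee_pos: [0.6079, -0.2261, 0.1097]
ee_rot: [0.905, 0.065, 0.419, -0.034]
contact_force: [0.9, -2.9, -2.3]
gripper_width: 0.233
```

step_arm(
  dp=[
    [0,0,0],
    [0,0,0],
    [0,0,0],
    [0,0,0],
    [0,0,0],
    [0,0,0],
    [-0.015,-0.002,0.013],
    [-0.03,-0.004,0.026],
    [-0.045,-0.007,0.04],
    [-0.06,-0.009,0.055],
  ],
  twist=[
    [0,0,0],
    [0,0,0],
    [0,0,0],
    [0,0,0],
    [0,0,0],
    [0,0,0],
    [0,0,0],
    [0,0,0],
    [0,0,0],
    [0,0,0],
  ],
  jaw=0.3,
)

```text
time: 24.03
ee_pos: [0.5476, -0.235, 0.1663]
ee_rot: [0.905, 0.066, 0.419, -0.034]
contact_force: [0.8, -0.9, 1.1]
gripper_width: 0.351
```

```bash
python3 - <<'E'
from plan import *
log()
P,T=pick(2,.10)
go(P+[0,0,.12],T)
im=snapshot("top")
print([(np.round(d["position"],4),round(d["confidence"],2)) for d in place_of("top","dog_1")])
E
```

```text
t 24.03 p [ 0.5476 -0.235   0.1663] z [ 0.754  0.116 -0.646] y [ 0.147 -0.989 -0.007] F [ 0.8 -0.9  1.1] w 0.351 q [-1.05  0.25  2.13  1.24  0.85 -0.54]
dp [0.0053 0.2852 0.0814] twist [ 61.3  77.1 -72.3] ang 122.0 path: bad 0.0 maxdq/step 0.25 margin 0.46 q [-0.48  0.39  1.53  0.58  1.62  2.5 ]
[(array([0.5478, 0.0993, 0.0106]), 0.74), (array([0.4656, 0.138 , 0.0091]), 0.67), (array([0.5468, 0.5119, 0.0088]), 0.56), (array([ 0.6074, -0.1042,  0.0705]), 0.5), (array([ 0.626 , -0.2242,  0.0574]), 0.48)]
```

Dog 1 reads z=0.0574, so it is home. Now dog 2, the middle one.

step_arm(
  dp=[
    [0,0.01,0.012],
    [0,0.025,0.024],
    [0,0.04,0.036],
    [0,0.06,0.048],
    [0,0.08,0.06],
    [0.001,0.1,0.07],
    [0.001,0.12,0.08],
    [0.002,0.14,0.08],
    [0.003,0.16,0.08],
    [0.003,0.17,0.08],
  ],
  twist=[
    [3.5,4.4,-4.1],
    [7,8.8,-8.2],
    [10.5,13.2,-12.3],
    [14,17.6,-16.4],
    [17.5,22,-20.6],
    [21,26.4,-24.7],
    [24.5,30.8,-28.8],
    [28,35.2,-33],
    [31.5,39.6,-37],
    [35,44,-41.2],
  ],
)

```text
time: 24.97
ee_pos: [0.5513, -0.0637, 0.2463]
ee_rot: [0.946, -0.232, 0.185, -0.133]
contact_force: [-0.1, 0.5, 0.2]
gripper_width: 0.349
```

step_arm(
  dp=[
    [0,0.011,0],
    [0,0.022,0],
    [0,0.033,0],
    [0,0.045,-0.01],
    [0.001,0.06,-0.02],
    [0.001,0.075,-0.04],
    [0.001,0.09,-0.06],
    [0.002,0.105,-0.08],
    [0.002,0.115,-0.1],
    [0.002,0.115,-0.12],
  ],
  twist=[
    [3.3,4.1,-3.9],
    [6.6,8.3,-7.8],
    [9.8,12.4,-11.7],
    [13.1,16.5,-15.5],
    [16.4,20.7,-19.4],
    [19.7,24.8,-23.3],
    [23,29,-27.2],
    [26.3,33.1,-31.1],
    [26.3,33.1,-31.1],
    [26.3,33.1,-31.1],
  ],
)

```text
time: 25.8
ee_pos: [0.5533, 0.0509, 0.1238]
ee_rot: [0.81, -0.533, -0.115, -0.216]
contact_force: [0.2, 0.6, -0.7]
gripper_width: 0.347
```

```bash
python3 - <<'E'
from plan import *
log();go(*pick(2,.0))
E
```

```text
t 25.8 p [0.5533 0.0509 0.1238] z [ 0.044  0.472 -0.881] y [-0.913 -0.339 -0.227] F [ 0.2  0.6 -0.7] w 0.347 q [-0.41  0.41  1.74  0.5   1.2   2.09]
dp [-0.0004 -0.0007 -0.0961] twist [ 11.6  15.9 -14.3] ang 24.0 path: bad 0.0 maxdq/step 0.01 margin 0.84 q [-0.48  0.67  1.71  0.62  1.25  2.24]
```

step_arm(
  dp=[
    [0,-0.0005,0],
    [0,-0.0005,-0.005],
    [0,-0.0005,-0.01],
    [0,-0.0005,-0.02],
    [0,-0.0005,-0.03],
    [0,-0.0005,-0.04],
    [0,-0.0005,-0.05],
    [0,-0.0005,-0.055],
    [0,-0.0005,-0.06],
    [0,-0.0005,-0.06],
  ],
  twist=[
    [2.9,4,-3.6],
    [5.8,8,-7.2],
    [8.7,12,-10.8],
    [11.6,15.9,-14.3],
    [11.6,15.9,-14.3],
    [11.6,15.9,-14.3],
    [11.6,15.9,-14.3],
    [11.6,15.9,-14.3],
    [11.6,15.9,-14.3],
    [11.6,15.9,-14.3],
  ],
)

```text
time: 26.63
ee_pos: [0.553, 0.0487, 0.0654]
ee_rot: [0.689, -0.64, -0.249, -0.232]
contact_force: [-0.5, -0.8, 1.1]
gripper_width: 0.346
```

```bash
python3 - <<'E'
from plan import *
log();go(*pick(2,.0))
E
```

```text
t 26.63 p [0.553  0.0487 0.0654] z [-0.046  0.639 -0.768] y [-0.997 -0.074 -0.001] F [-0.5 -0.8  1.1] w 0.346 q [-0.48  0.61  1.69  0.6   1.31  2.29]
dp [-0.0001  0.0015 -0.0378] twist [ 0.2  0.1 -0. ] ang 0.0 path: bad 0.0 maxdq/step 0.0 margin 0.84 q [-0.48  0.67  1.71  0.62  1.25  2.24]
```

step_arm(
  dp=[
    [0,0.0015,-0.006],
    [0,0.0015,-0.012],
    [0,0.0015,-0.018],
    [0,0.0015,-0.024],
    [0,0.0015,-0.028],
    [0,0.0015,-0.032],
    [0,0.0015,-0.035],
    [0,0.0015,-0.0375],
    [0,0.0015,-0.0375],
    [0,0.0015,-0.0375],
  ],
  twist=[
    [0,0,0],
    [0,0,0],
    [0,0,0],
    [0,0,0],
    [0,0,0],
    [0,0,0],
    [0,0,0],
    [0,0,0],
    [0,0,0],
    [0,0,0],
  ],
)

```text
time: 27.47
ee_pos: [0.5534, 0.0496, 0.0284]
ee_rot: [0.689, -0.64, -0.249, -0.232]
contact_force: [-0.0, 0.7, 0.1]
gripper_width: 0.352
```

step_arm(
  dp=[
    [0,0,0],
    [0,0,0],
    [0,0,0],
    [0,0,0],
    [0,0,0],
    [0,0,0],
    [0,0,0],
    [0,0,0],
    [0,0,0],
    [0,0,0],
  ],
  twist=[
    [0,0,0],
    [0,0,0],
    [0,0,0],
    [0,0,0],
    [0,0,0],
    [0,0,0],
    [0,0,0],
    [0,0,0],
    [0,0,0],
    [0,0,0],
  ],
  jaw=0.9,
)

```text
time: 28.3
ee_pos: [0.5535, 0.0496, 0.0287]
ee_rot: [0.689, -0.64, -0.249, -0.233]
contact_force: [-0.1, -1.5, 4.1]
gripper_width: 0.232
```

step_arm(
  dp=[
    [0,0,0.01],
    [0,0,0.02],
    [0,0,0.04],
    [0,0,0.06],
    [0,0,0.08],
    [0,0,0.11],
    [0,0,0.14],
    [0,0,0.17],
    [0,0,0.2],
    [0,0,0.22],
  ],
  twist=[
    [0,0,0],
    [0,0,0],
    [0,0,0],
    [0,0,0],
    [0,0,0],
    [0,0,0],
    [0,0,0],
    [0,0,0],
    [0,0,0],
    [0,0,0],
  ],
)

```text
time: 29.13
ee_pos: [0.5535, 0.0497, 0.2523]
ee_rot: [0.689, -0.64, -0.247, -0.233]
contact_force: [0.4, 0.3, -0.5]
gripper_width: 0.232
```

```bash
python3 - <<'E'
from plan import *
log(); a=go(*stand(HOLE[2],.10))
im=snapshot("top")
print([(np.round(d["position"],4),round(d["confidence"],2)) for d in place_of("top","dog_1")])
E
```

```text
t 29.13 p [0.5535 0.0497 0.2523] z [-0.043  0.638 -0.769] y [-0.997 -0.073 -0.005] F [ 0.4  0.3 -0.5] w 0.232 q [-0.48  0.39  1.52  0.58  1.63  2.5 ]
dp [ 0.047  -0.217  -0.0456] twist [-61.6 -76.9  72.5] ang 122.0 path: bad 0.0 maxdq/step 0.25 margin 0.47 q [-0.83  0.18  2.09  1.24  0.74 -0.33]
[(array([0.5513, 0.0983, 0.2348]), 0.72), (array([0.4652, 0.1375, 0.013 ]), 0.53), (array([0.5473, 0.5128, 0.0082]), 0.48)]
```

step_arm(
  dp=[
    [0.002,-0.01,0],
    [0.004,-0.02,0],
    [0.007,-0.03,0],
    [0.01,-0.045,0],
    [0.013,-0.06,0],
    [0.016,-0.075,0],
    [0.02,-0.09,0],
    [0.023,-0.105,0],
    [0.026,-0.12,0],
    [0.028,-0.13,0],
  ],
  twist=[
    [-3.5,-4.4,4.1],
    [-7,-8.8,8.2],
    [-10.5,-13.2,12.4],
    [-14,-17.6,16.5],
    [-17.5,-22,20.6],
    [-21,-26.4,24.7],
    [-24.5,-30.8,28.9],
    [-28,-35.2,33],
    [-31.5,-39.6,37.2],
    [-35,-44,41.3],
  ],
)

```text
time: 30.07
ee_pos: [0.5811, -0.0812, 0.2477]
ee_rot: [0.939, -0.277, 0.15, -0.138]
contact_force: [0.3, 0.3, -0.5]
gripper_width: 0.235
```

step_arm(
  dp=[
    [0.002,-0.01,0],
    [0.004,-0.02,0],
    [0.007,-0.03,0],
    [0.01,-0.045,0],
    [0.013,-0.06,-0.005],
    [0.016,-0.075,-0.015],
    [0.019,-0.087,-0.025],
    [0.019,-0.087,-0.035],
    [0.019,-0.087,-0.045],
    [0.019,-0.087,-0.045],
  ],
  twist=[
    [-3.3,-4.1,3.9],
    [-6.6,-8.2,7.8],
    [-9.9,-12.3,11.7],
    [-13.2,-16.4,15.6],
    [-16.5,-20.5,19.5],
    [-19.8,-24.6,23.4],
    [-23.1,-28.7,27.3],
    [-26.4,-32.9,31.2],
    [-26.4,-32.9,31.2],
    [-26.4,-32.9,31.2],
  ],
)

```text
time: 30.9
ee_pos: [0.5995, -0.1664, 0.2027]
ee_rot: [0.907, 0.063, 0.415, -0.036]
contact_force: [0.3, 0.1, -1.3]
gripper_width: 0.236
```

```bash
python3 - <<'E'
from plan import *
log(); a=go(*stand(HOLE[2],.08))
for c in("top","side"):
    im=snapshot(c); print([(np.round(d["position"],4),round(d["confidence"],2)) for d in place_of(c,"dog_1")])
E
```

```text
t 30.9 p [ 0.5995 -0.1664  0.2027] z [ 0.748  0.118 -0.653] y [ 0.144 -0.989 -0.014] F [ 0.3  0.1 -1.3] w 0.236 q [-0.83  0.18  2.09  1.22  0.74 -0.3 ]
dp [ 0.001  -0.0009 -0.016 ] twist [-0.7 -0.9  0.4] ang 1.0 path: bad 0.0 maxdq/step 0.01 margin 0.47 q [-0.83  0.21  2.11  1.3   0.72 -0.41]
[(array([0.4634, 0.1376, 0.0106]), 0.66), (array([ 0.6263, -0.2242,  0.058 ]), 0.55), (array([0.548 , 0.5126, 0.0075]), 0.48), (array([ 0.6134, -0.1661,  0.1536]), 0.39)]
[(array([0.5471, 0.5111, 0.011 ]), 0.7), (array([ 0.6124, -0.1654,  0.1476]), 0.6)]
```

step_arm(
  dp=[
    [0.001,-0.0009,-0.003],
    [0.001,-0.0009,-0.006],
    [0.001,-0.0009,-0.009],
    [0.001,-0.0009,-0.012],
    [0.001,-0.0009,-0.015],
    [0.001,-0.0009,-0.018],
    [0.001,-0.0009,-0.02],
    [0.001,-0.0009,-0.022],
    [0.001,-0.0009,-0.022],
    [0.001,-0.0009,-0.022],
  ],
  twist=[
    [-0.7,-0.9,0.4],
    [-0.7,-0.9,0.4],
    [-0.7,-0.9,0.4],
    [-0.7,-0.9,0.4],
    [-0.7,-0.9,0.4],
    [-0.7,-0.9,0.4],
    [-0.7,-0.9,0.4],
    [-0.7,-0.9,0.4],
    [-0.7,-0.9,0.4],
    [-0.7,-0.9,0.4],
  ],
)

```text
time: 31.93
ee_pos: [0.6015, -0.1674, 0.1826]
ee_rot: [0.904, 0.068, 0.422, -0.032]
contact_force: [0.2, -0.6, -0.7]
gripper_width: 0.233
```

step_arm(
  dp=[
    [0,0,-0.001],
    [0,0,-0.002],
    [0,0,-0.003],
    [0,0,-0.004],
    [0,0,-0.005],
    [0,0,-0.006],
    [0,0,-0.007],
    [0,0,-0.008],
    [0,0,-0.009],
    [0,0,-0.01],
  ],
  twist=[
    [0,0,0],
    [0,0,0],
    [0,0,0],
    [0,0,0],
    [0,0,0],
    [0,0,0],
    [0,0,0],
    [0,0,0],
    [0,0,0],
    [0,0,0],
  ],
)

```text
time: 32.77
ee_pos: [0.6016, -0.1675, 0.1728]
ee_rot: [0.903, 0.068, 0.422, -0.032]
contact_force: [-1.3, 0.3, 4.6]
gripper_width: 0.238
```

```bash
python3 - <<'E'
from plan import *
s=log();print(np.round(s["ft_torque"],2)); a=go(*stand(HOLE[2],.06))
E
```

```text
t 32.77 p [ 0.6016 -0.1675  0.1728] z [ 0.758  0.116 -0.642] y [ 0.151 -0.989 -0.   ] F [-1.3  0.3  4.6] w 0.238 q [-0.83  0.24  2.13  1.35  0.71 -0.47]
[ 0.08 -0.05  0.02]
dp [-0.0011  0.0001 -0.0062] twist [-0.   0.1  0. ] ang 0.0 path: bad 0.0 maxdq/step 0.0 margin 0.45 q [-0.83  0.25  2.13  1.37  0.71 -0.5 ]
```

step_arm(
  dp=[
    [0,0,0.003],
    [-0.0015,0.0,0.003],
    [-0.0015,0.0,0.003],
    [-0.0015,0.0,0.001],
    [-0.0015,0.0,-0.001],
    [-0.0015,0.0,-0.002],
    [-0.0015,0.0,-0.003],
    [-0.0015,0.0,-0.004],
    [-0.0015,0.0,-0.005],
    [-0.0015,0.0,-0.006],
  ],
  twist=[
    [0,0,0],
    [0,0,0],
    [0,0,0],
    [0,0,0],
    [0,0,0],
    [0,0,0],
    [0,0,0],
    [0,0,0],
    [0,0,0],
    [0,0,0],
  ],
)

```text
time: 33.6
ee_pos: [0.6, -0.1674, 0.1666]
ee_rot: [0.904, 0.068, 0.422, -0.032]
contact_force: [-0.2, 0.1, -1.0]
gripper_width: 0.235
```

```bash
python3 - <<'E'
from plan import *
s=log();print(np.round(s["ft_torque"],2)); a=go(*stand(HOLE[2],.06))
E
```

```text
t 33.6 p [ 0.6    -0.1674  0.1666] z [ 0.758  0.116 -0.642] y [ 0.151 -0.989 -0.   ] F [-0.2  0.1 -1. ] w 0.235 q [-0.83  0.25  2.13  1.37  0.71 -0.5 ]
[-0.09  0.44  0.04]
dp [0.0005 0.0001 0.0001] twist [-0.  0.  0.] ang 0.0 path: bad 0.0 maxdq/step 0.0 margin 0.45 q [-0.83  0.25  2.13  1.37  0.71 -0.5 ]
```

step_arm(
  dp=[
    [0,0,-0.0015],
    [0,0,-0.003],
    [0,0,-0.0045],
    [0,0,-0.006],
    [0,0,-0.008],
    [0,0,-0.01],
    [0,0,-0.012],
    [0,0,-0.014],
    [0,0,-0.017],
    [0,0,-0.02],
  ],
  twist=[
    [0,0,0],
    [0,0,0],
    [0,0,0],
    [0,0,0],
    [0,0,0],
    [0,0,0],
    [0,0,0],
    [0,0,0],
    [0,0,0],
    [0,0,0],
  ],
)

```text
time: 34.43
ee_pos: [0.6, -0.1674, 0.1465]
ee_rot: [0.904, 0.068, 0.422, -0.032]
contact_force: [0.6, -0.4, -0.6]
gripper_width: 0.233
```

```bash
python3 -c "
from plan import *
s=st();print(np.round(s['ft_torque'],2))"
```

```text
t 34.43 p [ 0.6    -0.1674  0.1465] z [ 0.758  0.115 -0.642] y [ 0.151 -0.989 -0.   ] F [ 0.6 -0.4 -0.6] w 0.233 q [-0.83  0.29  2.15  1.44  0.7  -0.59]
[-0.07  0.41 -0.01]
```

step_arm(
  dp=[
    [0,0,-0.004],
    [0,0,-0.008],
    [0,0,-0.012],
    [0,0,-0.016],
    [0,0,-0.02],
    [0,0,-0.024],
    [0,0,-0.028],
    [0,0,-0.032],
    [0,0,-0.036],
    [0,0,-0.037],
  ],
  twist=[
    [0,0,0],
    [0,0,0],
    [0,0,0],
    [0,0,0],
    [0,0,0],
    [0,0,0],
    [0,0,0],
    [0,0,0],
    [0,0,0],
    [0,0,0],
  ],
)

```text
time: 35.27
ee_pos: [0.5998, -0.1673, 0.1089]
ee_rot: [0.904, 0.068, 0.421, -0.032]
contact_force: [-0.9, 0.9, -0.2]
gripper_width: 0.229
```

step_arm(
  dp=[
    [0,0,0],
    [0,0,0],
    [0,0,0],
    [0,0,0],
    [0,0,0],
    [0,0,0],
    [-0.015,-0.002,0.013],
    [-0.03,-0.004,0.026],
    [-0.045,-0.007,0.04],
    [-0.06,-0.009,0.055],
  ],
  twist=[
    [0,0,0],
    [0,0,0],
    [0,0,0],
    [0,0,0],
    [0,0,0],
    [0,0,0],
    [0,0,0],
    [0,0,0],
    [0,0,0],
    [0,0,0],
  ],
  jaw=0.3,
)

```text
time: 36.1
ee_pos: [0.5392, -0.1762, 0.1649]
ee_rot: [0.904, 0.068, 0.421, -0.032]
contact_force: [-0.4, -0.4, 0.2]
gripper_width: 0.351
```

```bash
python3 - <<'E'
from plan import *
log()
P,T=pick(3,.10)
go(P+[0,0,.12],T)
im=snapshot("top")
print([(np.round(d["position"],4),round(d["confidence"],2)) for d in place_of("top","dog_1")])
print([(np.round(d["position"],4),round(d["confidence"],2)) for d in place_of("top","batten")])
E
```

```text
t 36.1 p [ 0.5392 -0.1762  0.1649] z [ 0.757  0.116 -0.643] y [ 0.151 -0.989 -0.001] F [-0.4 -0.4  0.2] w 0.351 q [-0.98  0.19  2.24  1.32  0.8  -0.59]
dp [-0.0731  0.2635  0.0828] twist [ 64.4  75.9 -75.1] ang 125.0 path: bad 0.0 maxdq/step 0.26 margin 0.36 q [-0.51  0.21  1.79  0.59  1.54  2.48]
[(array([0.5502, 0.5129, 0.0076]), 0.67), (array([ 0.6237, -0.2238,  0.0555]), 0.55), (array([0.4644, 0.1381, 0.011 ]), 0.47), (array([ 0.6144, -0.1668,  0.059 ]), 0.38)]
[(array([ 0.5121, -0.4439,  0.0119]), 0.76)]
```

Dog 2 is home. Now dog 3.

step_arm(
  dp=[
    [-0.004,0.01,0.012],
    [-0.008,0.022,0.024],
    [-0.012,0.035,0.036],
    [-0.017,0.05,0.048],
    [-0.022,0.07,0.06],
    [-0.027,0.09,0.07],
    [-0.031,0.11,0.08],
    [-0.035,0.13,0.083],
    [-0.04,0.145,0.083],
    [-0.043,0.155,0.083],
  ],
  twist=[
    [3.6,4.3,-4.2],
    [7.2,8.6,-8.4],
    [10.8,12.9,-12.6],
    [14.4,17.2,-16.8],
    [18,21.5,-21],
    [21.6,25.5,-25.2],
    [25.2,29.7,-29.4],
    [28.8,34,-33.6],
    [32.4,38.2,-37.8],
    [36,42.4,-42],
  ],
)

```text
time: 37.08
ee_pos: [0.4975, -0.0209, 0.2477]
ee_rot: [0.944, -0.216, 0.21, -0.131]
contact_force: [-0.2, -0.3, -0.3]
gripper_width: 0.353
```

step_arm(
  dp=[
    [-0.004,0.011,0],
    [-0.008,0.022,0],
    [-0.012,0.033,0],
    [-0.016,0.045,0],
    [-0.02,0.06,-0.01],
    [-0.024,0.075,-0.02],
    [-0.027,0.09,-0.04],
    [-0.03,0.105,-0.06],
    [-0.03,0.109,-0.08],
    [-0.03,0.109,-0.1],
  ],
  twist=[
    [3.5,4.1,-4.1],
    [7,8.3,-8.2],
    [10.5,12.4,-12.3],
    [14,16.5,-16.4],
    [17.5,20.6,-20.5],
    [21,24.8,-24.6],
    [24.5,29,-28.7],
    [28.4,33.5,-33.1],
    [28.4,33.5,-33.1],
    [28.4,33.5,-33.1],
  ],
)

```text
time: 37.92
ee_pos: [0.4679, 0.0873, 0.1455]
ee_rot: [0.806, -0.54, -0.095, -0.222]
contact_force: [-1.2, 0.1, -0.3]
gripper_width: 0.35
```

```bash
python3 - <<'E'
from plan import *
log();go(*pick(3,.05))
E
```

```text
t 37.92 p [0.4679 0.0873 0.1455] z [ 0.086  0.46  -0.884] y [-0.913 -0.318 -0.255] F [-1.2  0.1 -0.3] w 0.35 q [-0.41  0.22  1.96  0.53  1.14  2.07]
dp [-0.0018  0.0001 -0.0678] twist [ 13.2  17.3 -16.2] ang 27.0 path: bad 0.0 maxdq/step 0.01 margin 0.62 q [-0.51  0.46  1.96  0.64  1.2   2.24]
```

step_arm(
  dp=[
    [-0.0018,0,0],
    [-0.0018,0,-0.005],
    [-0.0018,0,-0.01],
    [-0.0018,0,-0.02],
    [-0.0018,0,-0.03],
    [-0.0018,0,-0.04],
    [-0.0018,0,-0.05],
    [-0.0018,0,-0.06],
    [-0.0018,0,-0.068],
    [-0.0018,0,-0.068],
  ],
  twist=[
    [3,4,-3.7],
    [6,8,-7.4],
    [9,12,-11],
    [12,16,-15],
    [13.2,17.3,-16.2],
    [13.2,17.3,-16.2],
    [13.2,17.3,-16.2],
    [13.2,17.3,-16.2],
    [13.2,17.3,-16.2],
    [13.2,17.3,-16.2],
  ],
)

```text
time: 38.75
ee_pos: [0.4652, 0.0864, 0.0782]
ee_rot: [0.669, -0.661, -0.243, -0.239]
contact_force: [0.1, 0.3, 0.0]
gripper_width: 0.35
```

```bash
python3 - <<'E'
from plan import *
log();go(*pick(3,.0))
E
```

```text
t 38.75 p [0.4652 0.0864 0.0782] z [-0.01   0.64  -0.768] y [-1.    -0.013  0.001] F [0.1 0.3 0. ] w 0.35 q [-0.51  0.46  1.96  0.64  1.2   2.24]
dp [ 0.0009  0.0009 -0.0506] twist [ 0.2 -0.1 -0.1] ang 0.0 path: bad 0.0 maxdq/step 0.01 margin 0.6 q [-0.51  0.55  1.98  0.67  1.11  2.16]
```

step_arm(
  dp=[
    [0.001,0.001,-0.008],
    [0.001,0.001,-0.016],
    [0.001,0.001,-0.024],
    [0.001,0.001,-0.032],
    [0.001,0.001,-0.037],
    [0.001,0.001,-0.042],
    [0.001,0.001,-0.047],
    [0.001,0.001,-0.0505],
    [0.001,0.001,-0.0505],
    [0.001,0.001,-0.0505],
  ],
  twist=[
    [0,0,0],
    [0,0,0],
    [0,0,0],
    [0,0,0],
    [0,0,0],
    [0,0,0],
    [0,0,0],
    [0,0,0],
    [0,0,0],
    [0,0,0],
  ],
)

```text
time: 39.58
ee_pos: [0.4669, 0.0867, 0.0289]
ee_rot: [0.669, -0.661, -0.242, -0.239]
contact_force: [0.1, 0.2, -0.7]
gripper_width: 0.348
```

step_arm(
  dp=[
    [0,0,0],
    [0,0,0],
    [0,0,0],
    [0,0,0],
    [0,0,0],
    [0,0,0],
    [0,0,0],
    [0,0,0],
    [0,0,0],
    [0,0,0],
  ],
  twist=[
    [0,0,0],
    [0,0,0],
    [0,0,0],
    [0,0,0],
    [0,0,0],
    [0,0,0],
    [0,0,0],
    [0,0,0],
    [0,0,0],
    [0,0,0],
  ],
  jaw=0.9,
)

```text
time: 40.42
ee_pos: [0.4672, 0.0866, 0.0292]
ee_rot: [0.669, -0.661, -0.242, -0.239]
contact_force: [-0.3, -1.3, 4.4]
gripper_width: 0.232
```

step_arm(
  dp=[
    [0,0,0.01],
    [0,0,0.02],
    [0,0,0.04],
    [0,0,0.06],
    [0,0,0.08],
    [0,0,0.11],
    [0,0,0.14],
    [0,0,0.17],
    [0,0,0.2],
    [0,0,0.22],
  ],
  twist=[
    [0,0,0],
    [0,0,0],
    [0,0,0],
    [0,0,0],
    [0,0,0],
    [0,0,0],
    [0,0,0],
    [0,0,0],
    [0,0,0],
    [0,0,0],
  ],
)

```text
time: 41.25
ee_pos: [0.4668, 0.0868, 0.2523]
ee_rot: [0.67, -0.661, -0.241, -0.239]
contact_force: [-0.1, 0.5, -0.1]
gripper_width: 0.234
```

```bash
python3 - <<'E'
from plan import *
log(); a=go(*stand(HOLE[3],.10))
E
```

```text
t 41.25 p [0.4668 0.0868 0.2523] z [-0.006  0.638 -0.77 ] y [-1.    -0.013 -0.003] F [-0.1  0.5 -0.1] w 0.234 q [-0.51  0.21  1.78  0.59  1.55  2.49]
dp [ 0.1247 -0.1948 -0.0457] twist [-64.2 -75.5  75.1] ang 124.0 path: bad 0.0 maxdq/step 0.27 margin 0.4 q [-0.73  0.12  2.17  1.29  0.66 -0.32]
```

step_arm(
  dp=[
    [0.006,-0.009,0],
    [0.012,-0.018,0],
    [0.019,-0.028,0],
    [0.026,-0.04,0],
    [0.034,-0.053,0],
    [0.043,-0.066,0],
    [0.052,-0.08,0],
    [0.06,-0.094,0],
    [0.068,-0.106,0],
    [0.075,-0.115,0],
  ],
  twist=[
    [-3.6,-4.2,4.2],
    [-7.2,-8.5,8.4],
    [-10.8,-12.7,12.6],
    [-14.4,-16.9,16.8],
    [-18,-21.2,21],
    [-21.6,-25.4,25.2],
    [-25.2,-29.6,29.5],
    [-28.8,-33.9,33.7],
    [-32.4,-38.1,37.9],
    [-36,-42.3,42.1],
  ],
)

```text
time: 42.08
ee_pos: [0.5421, -0.0288, 0.2501]
ee_rot: [0.932, -0.298, 0.148, -0.143]
contact_force: [-0.1, 0.6, -1.3]
gripper_width: 0.233
```

step_arm(
  dp=[
    [0.006,-0.009,0],
    [0.012,-0.018,0],
    [0.018,-0.028,0],
    [0.025,-0.04,0],
    [0.033,-0.053,-0.005],
    [0.041,-0.066,-0.015],
    [0.049,-0.08,-0.025],
    [0.049,-0.08,-0.035],
    [0.049,-0.08,-0.045],
    [0.049,-0.08,-0.045],
  ],
  twist=[
    [-3.5,-4.1,4.1],
    [-7,-8.3,8.2],
    [-10.5,-12.4,12.3],
    [-14,-16.5,16.5],
    [-17.5,-20.7,20.6],
    [-21,-24.9,24.7],
    [-24.6,-29,28.9],
    [-28.2,-33.2,33],
    [-28.2,-33.2,33],
    [-28.2,-33.2,33],
  ],
)

```text
time: 42.92
ee_pos: [0.5907, -0.1052, 0.2077]
ee_rot: [0.911, 0.049, 0.408, -0.043]
contact_force: [-0.6, -0.0, -0.2]
gripper_width: 0.233
```

```bash
python3 - <<'E'
from plan import *
log(); a=go(*stand(HOLE[3],.075))
for c in("top","side"):
    im=snapshot(c); print([(np.round(d["position"],4),round(d["confidence"],2)) for d in place_of(c,"dog_1")])
E
```

```text
t 42.92 p [ 0.5907 -0.1052  0.2077] z [ 0.738  0.118 -0.664] y [ 0.124 -0.992 -0.039] F [-0.6 -0.  -0.2] w 0.233 q [-0.72  0.11  2.15  1.22  0.66 -0.19]
dp [ 0.0008 -0.0028 -0.026 ] twist [-2.  -1.9  1.5] ang 3.0 path: bad 0.0 maxdq/step 0.01 margin 0.38 q [-0.73  0.17  2.2   1.39  0.65 -0.44]
[(array([0.5493, 0.511 , 0.0083]), 0.76), (array([ 0.6061, -0.1016,  0.1576]), 0.51), (array([ 0.615 , -0.1666,  0.0586]), 0.38), (array([ 0.6254, -0.2212,  0.0566]), 0.37)]
[(array([ 0.5123, -0.4432,  0.0124]), 0.7), (array([0.549 , 0.5126, 0.0092]), 0.57), (array([ 0.3229, -0.1693, -0.0027]), 0.15)]
```

step_arm(
  dp=[
    [0.0001,-0.0028,0],
    [0.0001,-0.0028,-0.003],
    [0.0001,-0.0028,-0.006],
    [0.0001,-0.0028,-0.009],
    [0.0001,-0.0028,-0.012],
    [0.0001,-0.0028,-0.015],
    [0.0001,-0.0028,-0.018],
    [0.0001,-0.0028,-0.02],
    [0.0001,-0.0028,-0.02],
    [0.0001,-0.0028,-0.02],
  ],
  twist=[
    [-2,-1.9,1.5],
    [-2,-1.9,1.5],
    [-2,-1.9,1.5],
    [-2,-1.9,1.5],
    [-2,-1.9,1.5],
    [-2,-1.9,1.5],
    [-2,-1.9,1.5],
    [-2,-1.9,1.5],
    [-2,-1.9,1.5],
    [-2,-1.9,1.5],
  ],
)

```text
time: 43.95
ee_pos: [0.5911, -0.1081, 0.1874]
ee_rot: [0.904, 0.067, 0.42, -0.032]
contact_force: [0.5, 0.3, 0.0]
gripper_width: 0.231
```

```bash
python3 - <<'E'
from plan import *
log(); a=go(*stand(HOLE[3],.06))
E
```

```text
t 43.95 p [ 0.5911 -0.1081  0.1874] z [ 0.756  0.115 -0.645] y [ 0.149 -0.989 -0.002] F [0.5 0.3 0. ] w 0.231 q [-0.73  0.15  2.19  1.36  0.65 -0.4 ]
dp [ 0.0004 -0.     -0.0208] twist [-0.1 -0.2  0.1] ang 0.0 path: bad 0.0 maxdq/step 0.01 margin 0.37 q [-0.73  0.2   2.21  1.46  0.64 -0.52]
```

step_arm(
  dp=[
    [-0.0003,0,-0.003],
    [-0.0003,0,-0.006],
    [-0.0003,0,-0.009],
    [-0.0003,0,-0.011],
    [-0.0003,0,-0.0125],
    [-0.0003,0,-0.014],
    [-0.0003,0,-0.0155],
    [-0.0003,0,-0.017],
    [-0.0003,0,-0.0185],
    [-0.0003,0,-0.02],
  ],
  twist=[
    [0,0,0],
    [0,0,0],
    [0,0,0],
    [0,0,0],
    [0,0,0],
    [0,0,0],
    [0,0,0],
    [0,0,0],
    [0,0,0],
    [0,0,0],
  ],
)

```text
time: 44.78
ee_pos: [0.5908, -0.1081, 0.1676]
ee_rot: [0.904, 0.067, 0.42, -0.032]
contact_force: [-0.1, -0.6, -0.9]
gripper_width: 0.23
```

```bash
python3 - <<'E'
from plan import *
s=log(); a=go(*stand(HOLE[3],.06));print(np.round(s["ft_torque"],2))
E
```

```text
t 44.78 p [ 0.5908 -0.1081  0.1676] z [ 0.756  0.115 -0.645] y [ 0.149 -0.989 -0.001] F [-0.1 -0.6 -0.9] w 0.23 q [-0.73  0.19  2.21  1.45  0.64 -0.51]
dp [ 0.0007  0.     -0.0009] twist [-0.1 -0.2  0.1] ang 0.0 path: bad 0.0 maxdq/step 0.0 margin 0.37 q [-0.73  0.2   2.21  1.46  0.64 -0.52]
[-0.04  0.42  0.04]
```

step_arm(
  dp=[
    [0,0,-0.0015],
    [0,0,-0.003],
    [0,0,-0.0045],
    [0,0,-0.006],
    [0,0,-0.008],
    [0,0,-0.01],
    [0,0,-0.012],
    [0,0,-0.014],
    [0,0,-0.017],
    [0,0,-0.02],
  ],
  twist=[
    [0,0,0],
    [0,0,0],
    [0,0,0],
    [0,0,0],
    [0,0,0],
    [0,0,0],
    [0,0,0],
    [0,0,0],
    [0,0,0],
    [0,0,0],
  ],
)

```text
time: 45.62
ee_pos: [0.5908, -0.1081, 0.1474]
ee_rot: [0.904, 0.067, 0.42, -0.032]
contact_force: [-0.5, -0.3, 0.6]
gripper_width: 0.231
```

```bash
python3 -c "
from plan import *
s=st();print(np.round(s['ft_torque'],2))"
```

```text
t 45.62 p [ 0.5908 -0.1081  0.1474] z [ 0.756  0.114 -0.645] y [ 0.149 -0.989 -0.001] F [-0.5 -0.3  0.6] w 0.231 q [-0.73  0.24  2.23  1.54  0.63 -0.62]
[-0.03  0.48 -0.01]
```

step_arm(
  dp=[
    [0,0,-0.004],
    [0,0,-0.008],
    [0,0,-0.012],
    [0,0,-0.016],
    [0,0,-0.02],
    [0,0,-0.024],
    [0,0,-0.028],
    [0,0,-0.032],
    [0,0,-0.036],
    [0,0,-0.037],
  ],
  twist=[
    [0,0,0],
    [0,0,0],
    [0,0,0],
    [0,0,0],
    [0,0,0],
    [0,0,0],
    [0,0,0],
    [0,0,0],
    [0,0,0],
    [0,0,0],
  ],
)

```text
time: 46.45
ee_pos: [0.5906, -0.108, 0.1099]
ee_rot: [0.905, 0.067, 0.42, -0.032]
contact_force: [-0.5, -0.5, -0.7]
gripper_width: 0.23
```

step_arm(
  dp=[
    [0,0,0],
    [0,0,0],
    [0,0,0],
    [0,0,0],
    [0,0,0],
    [0,0,0],
    [-0.015,-0.002,0.013],
    [-0.03,-0.004,0.026],
    [-0.045,-0.007,0.04],
    [-0.06,-0.009,0.055],
  ],
  twist=[
    [0,0,0],
    [0,0,0],
    [0,0,0],
    [0,0,0],
    [0,0,0],
    [0,0,0],
    [0,0,0],
    [0,0,0],
    [0,0,0],
    [0,0,0],
  ],
  jaw=0.3,
)

```text
time: 47.28
ee_pos: [0.53, -0.1168, 0.1658]
ee_rot: [0.905, 0.067, 0.42, -0.032]
contact_force: [0.1, 0.3, 1.0]
gripper_width: 0.349
```

```bash
python3 - <<'E'
from plan import *
log()
im=snapshot("top");b=snapshot("side")
g=im["img"][170:280,330:480];gb=b["img"]
cv2.imwrite("pics/dogs3.png",cv2.resize(g,None,fx=5,fy=5,interpolation=cv2.INTER_CUBIC))
for c in("top","side"):print([(np.round(d["position"],4),round(d["confidence"],2)) for d in place_of(c,"dog_1")])
print([(np.round(d["position"],4),round(d["confidence"],2)) for d in place_of("top","batten")])
for d in cut_out("top","batten")[:1]:
    cn=max(cv2.findContours(d["pixels"].astype(np.uint8),0,1)[0],key=cv2.contourArea)[:,0]
    P=ray(im,cn,.028)[:,:2].astype(np.float32);(a,b_),(w,h),an=cv2.minAreaRect(P)
    ev=np.linalg.eigh(np.cov(P.T))[1][:,1]
    print("batten",a,b_,w,h,an,np.degrees(np.arctan2(ev[1],ev[0]))%180)
E
```

```text
t 47.28 p [ 0.53   -0.1168  0.1658] z [ 0.755  0.115 -0.645] y [ 0.149 -0.989 -0.002] F [0.1 0.3 1. ] w 0.349 q [-0.89  0.12  2.32  1.39  0.73 -0.59]
[(array([ 0.6154, -0.1676,  0.0592]), 0.63), (array([ 0.6077, -0.1031,  0.0551]), 0.61), (array([ 0.6248, -0.2239,  0.0582]), 0.39)]
[(array([0.5506, 0.51  , 0.0101]), 0.59), (array([ 0.6017, -0.1079,  0.0612]), 0.51), (array([ 0.6244, -0.2246,  0.0552]), 0.48), (array([ 0.6132, -0.1637,  0.0534]), 0.47)]
[(array([ 0.5134, -0.4425,  0.0099]), 0.75), (array([ 0.6231, -0.2233,  0.0562]), 0.27)]
batten 0.5139381289482117 -0.4395127594470978 0.19534532725811005 0.059357598423957825 86.48701477050781 86.30874637003782
```

View pics/dogs3.png

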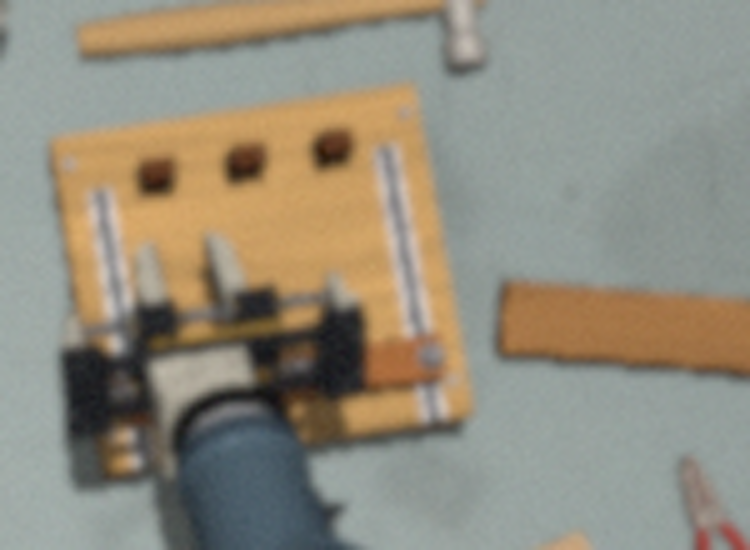

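The picture shows all three dogs seated, at (156,175), (246,161) and (333,147). The batten is undisturbed, with its left end at (500,320). Now I fetch the batten.

```bash
cat >> plan.py <<'E'
BO=np.array([.5422,-.1763])
def down(xy,z,ydeg):
    a=np.radians(ydeg);return np.array([*xy,z]),frame([0,0,-1],[np.cos(a),np.sin(a),0])
E
python3 - <<'E'
from plan import *
a=go(*down((.5137,-.441),.22,-4.3));b=go(*down((.5137,-.441),.028,-4.3),*a);b=go(*down((.5137,-.441),.23,-4.3),*b)
xy=BO+.005*ex[:2];print(xy);c=go(*down(xy,.23,8.67),*b);go(*down(xy,.099,8.67),*c)
E
```

```text
dp [-0.0174 -0.3238  0.0546] twist [-39.3  36.4  72. ] ang 90.0 path: bad 0.0 maxdq/step 0.14 margin 0.32 q [-0.87  0.5   1.23  0.    1.41 -0.8 ]
dp [ 0.     0.    -0.192] twist [0. 0. 0.] ang 0.0 path: bad 0.0 maxdq/step 0.02 margin 0.82 q [-0.87  0.67  1.43 -0.    1.04 -0.8 ]
dp [0.    0.    0.202] twist [0. 0. 0.] ang 0.0 path: bad 0.0 maxdq/step 0.02 margin 0.84 q [-0.87  0.5   1.21 -0.    1.44 -0.8 ]
[ 0.54714286 -0.17554628]
dp [0.0334 0.2655 0.    ] twist [ 0.  0. 13.] ang 13.0 path: bad 0.0 maxdq/step 0.02 margin 1.04 q [-0.5   0.31  1.49  0.    1.34 -0.66]
dp [ 0.     0.    -0.131] twist [0. 0. 0.] ang 0.0 path: bad 0.0 maxdq/step 0.01 margin 0.83 q [-0.5   0.43  1.66 -0.    1.05 -0.66]
```

step_arm(
  dp=[
    [-0.001,-0.01,0.015],
    [-0.002,-0.03,0.03],
    [-0.004,-0.055,0.045],
    [-0.006,-0.08,0.055],
    [-0.008,-0.11,0.055],
    [-0.01,-0.14,0.055],
    [-0.012,-0.17,0.055],
    [-0.014,-0.2,0.055],
    [-0.015,-0.23,0.055],
    [-0.015,-0.25,0.055],
  ],
  twist=[
    [-3,2.8,5.6],
    [-6,5.6,11.2],
    [-9,8.4,16.8],
    [-12,11.2,22.3],
    [-15.2,14.1,27.9],
    [-18.3,17,33.5],
    [-21.3,19.8,39],
    [-24.4,22.6,44.7],
    [-27.4,25.4,50.3],
    [-30.5,28.2,55.9],
  ],
  jaw=-0.7,
)

```text
time: 48.42
ee_pos: [0.5164, -0.3698, 0.219]
ee_rot: [0.817, 0.567, 0.105, -0.009]
contact_force: [-0.0, 0.7, -0.0]
gripper_width: 0.849
```

```bash
python3 - <<'E'
from plan import *
a=go(*down((.5137,-.441),.13,-4.3))
E
```

```text
dp [-0.0027 -0.0712 -0.089 ] twist [-9.   8.1 16.1] ang 20.0 path: bad 0.0 maxdq/step 0.01 margin 1.01 q [-0.87  0.57  1.34  0.    1.23 -0.8 ]
```

step_arm(
  dp=[
    [0,-0.015,0],
    [-0.001,-0.03,-0.01],
    [-0.002,-0.045,-0.02],
    [-0.0027,-0.06,-0.03],
    [-0.0027,-0.0712,-0.045],
    [-0.0027,-0.0712,-0.06],
    [-0.0027,-0.0712,-0.075],
    [-0.0027,-0.0712,-0.09],
    [-0.0027,-0.0712,-0.105],
    [-0.0027,-0.0712,-0.12],
  ],
  twist=[
    [-3,2.7,5.4],
    [-6,5.4,10.8],
    [-9,8.1,16.1],
    [-9,8.1,16.1],
    [-9,8.1,16.1],
    [-9,8.1,16.1],
    [-9,8.1,16.1],
    [-9,8.1,16.1],
    [-9,8.1,16.1],
    [-9,8.1,16.1],
  ],
)

```text
time: 49.25
ee_pos: [0.5122, -0.4384, 0.098]
ee_rot: [0.736, 0.677, 0.003, -0.0]
contact_force: [-0.1, 0.4, -0.7]
gripper_width: 0.85
```

```bash
python3 - <<'E'
from plan import *
im=snapshot("top")
print([(np.round(d["position"],4),round(d["confidence"],2)) for d in place_of("top","batten")])
a=go(*down((.5137,-.441),.028,-4.3))
E
```

```text
[(array([ 0.5128, -0.4447,  0.0139]), 0.59), (array([ 0.6158, -0.1667,  0.0569]), 0.58)]
dp [ 0.0028 -0.004  -0.0679] twist [-0.5  0.   0.4] ang 1.0 path: bad 0.0 maxdq/step 0.01 margin 0.82 q [-0.87  0.67  1.43  0.    1.04 -0.8 ]
```

step_arm(
  dp=[
    [0.001,-0.002,-0.008],
    [0.002,-0.004,-0.018],
    [0.002,-0.004,-0.028],
    [0.002,-0.004,-0.038],
    [0.002,-0.004,-0.048],
    [0.002,-0.004,-0.056],
    [0.002,-0.004,-0.062],
    [0.002,-0.004,-0.067],
    [0.002,-0.004,-0.067],
    [0.002,-0.004,-0.067],
  ],
  twist=[
    [0,0,0],
    [0,0,0],
    [0,0,0],
    [0,0,0],
    [0,0,0],
    [0,0,0],
    [0,0,0],
    [0,0,0],
    [0,0,0],
    [0,0,0],
  ],
)

```text
time: 50.18
ee_pos: [0.5151, -0.4422, 0.0335]
ee_rot: [0.734, 0.679, 0.002, 0.001]
contact_force: [-0.3, 0.2, 0.3]
gripper_width: 0.851
```

step_arm(
  dp=[
    [0,0,0],
    [0,0,0],
    [0,0,0],
    [0,0,0],
    [0,0,0],
    [0,0,0],
    [0,0,0],
    [0,0,0],
    [0,0,0],
    [0,0,0],
  ],
  twist=[
    [0,0,0],
    [0,0,0],
    [0,0,0],
    [0,0,0],
    [0,0,0],
    [0,0,0],
    [0,0,0],
    [0,0,0],
    [0,0,0],
    [0,0,0],
  ],
  jaw=0.5,
)

```text
time: 51.02
ee_pos: [0.515, -0.4424, 0.034]
ee_rot: [0.735, 0.679, 0.002, 0.001]
contact_force: [-1.7, 0.6, 3.9]
gripper_width: 0.536
```

step_arm(
  dp=[
    [0,0,0.005],
    [0,0,0.015],
    [0,0,0.03],
    [0,0,0.05],
    [0,0,0.07],
    [0,0,0.09],
    [0,0,0.11],
    [0,0,0.13],
    [0,0,0.15],
    [0,0,0.17],
  ],
  twist=[
    [0,0,0],
    [0,0,0],
    [0,0,0],
    [0,0,0],
    [0,0,0],
    [0,0,0],
    [0,0,0],
    [0,0,0],
    [0,0,0],
    [0,0,0],
  ],
)

```text
time: 51.85
ee_pos: [0.5151, -0.4421, 0.2052]
ee_rot: [0.734, 0.679, 0.002, 0.001]
contact_force: [0.4, 0.3, -1.6]
gripper_width: 0.534
```

```bash
python3 - <<'E'
from plan import *
st()
im=snapshot("top")
print([(np.round(d["position"],4),round(d["confidence"],2)) for d in place_of("top","batten")])
for d in cut_out("top","batten")[:1]:
    cn=max(cv2.findContours(d["pixels"].astype(np.uint8),0,1)[0],key=cv2.contourArea)[:,0]
    P=ray(im,cn,.20)[:,:2].astype(np.float32);print(cv2.minAreaRect(P),P.min(0),P.max(0))
xy=BO+.005*ex[:2];c=go(*down(xy,.20,8.67));go(*down(xy,.099,8.67),*c)
E
```

```text
t 51.85 p [ 0.5151 -0.4421  0.2052] z [ 0.004  0.001 -1.   ] y [ 0.997 -0.079  0.004] F [ 0.4  0.3 -1.6] w 0.534 q [-0.88  0.51  1.25  0.    1.38 -0.8 ]
[(array([ 0.5144, -0.4446,  0.1798]), 0.63), (array([5.079e-01, 1.191e-01, 3.000e-04]), 0.61)]
((0.5194845199584961, -0.16101586818695068), (0.21727709472179413, 0.23620828986167908), 8.985416412353516) [ 0.4144905  -0.28606963] [ 0.6404293  -0.03363602]
dp [ 0.0313  0.2675 -0.0059] twist [ 0.1  0.4 13.2] ang 13.0 path: bad 0.0 maxdq/step 0.02 margin 1.04 q [-0.5   0.33  1.54  0.    1.27 -0.66]
dp [ 0.     0.    -0.101] twist [0. 0. 0.] ang 0.0 path: bad 0.0 maxdq/step 0.01 margin 0.83 q [-0.5   0.43  1.66 -0.    1.05 -0.66]
```

step_arm(
  dp=[
    [0.003,0.025,0],
    [0.006,0.055,0],
    [0.01,0.085,0],
    [0.014,0.115,0],
    [0.018,0.145,0],
    [0.022,0.18,0],
    [0.026,0.21,0],
    [0.029,0.24,0],
    [0.031,0.2675,0],
    [0.031,0.2675,0],
  ],
  twist=[
    [0,0,1.5],
    [0,0,3],
    [0,0,4.5],
    [0,0,6],
    [0,0,7.5],
    [0,0,9],
    [0,0,10.5],
    [0,0,12],
    [0,0,13.2],
    [0,0,13.2],
  ],
)

```text
time: 52.83
ee_pos: [0.5451, -0.169, 0.2019]
ee_rot: [0.65, 0.76, 0.002, -0.002]
contact_force: [-0.4, 0.4, -1.1]
gripper_width: 0.535
```

step_arm(
  dp=[
    [0,0,-0.01],
    [0,0,-0.02],
    [0,0,-0.03],
    [0,0,-0.04],
    [0,0,-0.05],
    [0,0,-0.06],
    [0,0,-0.07],
    [0,0,-0.075],
    [0,0,-0.08],
    [0,0,-0.08],
  ],
  twist=[
    [0,0,0],
    [0,0,0],
    [0,0,0],
    [0,0,0],
    [0,0,0],
    [0,0,0],
    [0,0,0],
    [0,0,0],
    [0,0,0],
    [0,0,0],
  ],
)

```text
time: 53.67
ee_pos: [0.5456, -0.1746, 0.1225]
ee_rot: [0.652, 0.758, 0.002, -0.0]
contact_force: [0.1, 0.4, -2.2]
gripper_width: 0.537
```

```bash
python3 - <<'E'
from plan import *
st()
im=snapshot("top")
print([(np.round(d["position"],4),round(d["confidence"],2)) for d in place_of("top","batten")])
xy=BO+.005*ex[:2];go(*down(xy,.105,8.67))
E
```

```text
t 53.67 p [ 0.5456 -0.1746  0.1225] z [ 0.002  0.002 -1.   ] y [0.989 0.151 0.002] F [ 0.1  0.4 -2.2] w 0.537 q [-0.51  0.4   1.64  0.    1.1  -0.66]
[(array([ 0.5449, -0.1742,  0.0992]), 0.67)]
dp [ 0.0009 -0.0007 -0.0188] twist [-0.1  0.2  0. ] ang 0.0 path: bad 0.0 maxdq/step 0.0 margin 0.85 q [-0.5   0.42  1.65 -0.    1.07 -0.66]
```

Held and level. Lowering slowly to contact, then release with a small opening.

step_arm(
  dp=[
    [0,0,-0.004],
    [0,0,-0.008],
    [0,0,-0.011],
    [0,0,-0.013],
    [0,0,-0.015],
    [0,0,-0.0165],
    [0,0,-0.0175],
    [0,0,-0.018],
    [0,0,-0.018],
    [0,0,-0.018],
  ],
  twist=[
    [0,0,0],
    [0,0,0],
    [0,0,0],
    [0,0,0],
    [0,0,0],
    [0,0,0],
    [0,0,0],
    [0,0,0],
    [0,0,0],
    [0,0,0],
  ],
)

```text
time: 54.6
ee_pos: [0.5462, -0.1748, 0.1058]
ee_rot: [0.652, 0.759, 0.002, 0.001]
contact_force: [0.7, 0.5, -1.8]
gripper_width: 0.535
```

```bash
python3 -c "
from plan import *
st()"
```

```text
t 54.6 p [ 0.5462 -0.1748  0.1058] z [ 0.004  0.002 -1.   ] y [0.989 0.151 0.004] F [ 0.7  0.5 -1.8] w 0.535 q [-0.51  0.42  1.66  0.    1.06 -0.66]
```

step_arm(
  dp=[
    [0,0,-0.0005],
    [0,0,-0.001],
    [0,0,-0.0013],
    [0,0,-0.0015],
    [0,0,-0.0015],
    [0,0,-0.0015],
    [0,0,-0.0015],
    [0,0,-0.0015],
    [0,0,-0.0015],
    [0,0,-0.0015],
  ],
  twist=[
    [0,0,0],
    [0,0,0],
    [0,0,0],
    [0,0,0],
    [0,0,0],
    [0,0,0],
    [0,0,0],
    [0,0,0],
    [0,0,0],
    [0,0,0],
  ],
)

```text
time: 55.43
ee_pos: [0.5461, -0.1748, 0.1042]
ee_rot: [0.652, 0.759, 0.002, 0.001]
contact_force: [-0.5, 0.1, -1.6]
gripper_width: 0.531
```

step_arm(
  dp=[
    [0,0,0],
    [0,0,0],
    [0,0,0],
    [0,0,0],
    [0,0,0.003],
    [0,0,0.015],
    [0,0,0.035],
    [0,0,0.06],
    [0,0,0.085],
    [0,0,0.1],
  ],
  twist=[
    [0,0,0],
    [0,0,0],
    [0,0,0],
    [0,0,0],
    [0,0,0],
    [0,0,0],
    [0,0,0],
    [0,0,0],
    [0,0,0],
    [0,0,0],
  ],
  jaw=-0.4,
)

```text
time: 56.27
ee_pos: [0.5469, -0.1752, 0.2072]
ee_rot: [0.652, 0.759, 0.002, 0.002]
contact_force: [0.0, 0.1, 0.8]
gripper_width: 0.702
```

```bash
python3 - <<'E'
from plan import *
st()
for c in("top","side"):
    im=snapshot(c)
    print([(np.round(d["position"],4),round(d["confidence"],2)) for d in place_of(c,"batten")],[(np.round(d["position"],4),round(d["confidence"],2)) for d in place_of(c,"dog_1")])
a=go(*down((.4676,-.1868),.215,8.67));go(*down((.4676,-.1868),.1285,8.67),*a)
E
```

```text
t 56.27 p [ 0.5469 -0.1752  0.2072] z [ 0.007 -0.    -1.   ] y [0.989 0.151 0.006] F [0.  0.1 0.8] w 0.702 q [-0.51  0.32  1.53  0.    1.28 -0.66]
[(array([ 0.5455, -0.1736,  0.0833]), 0.56)] [(array([ 0.6052, -0.1046,  0.0562]), 0.44)]
[(array([ 0.5414, -0.1794,  0.0841]), 0.89)] [(array([0.5516, 0.5138, 0.0085]), 0.87)]
dp [-0.0777 -0.0124  0.0124] twist [-0.2  0.1  0. ] ang 0.0 path: bad 0.0 maxdq/step 0.01 margin 0.9 q [-0.6   0.19  1.68 -0.    1.26 -0.75]
dp [ 0.      0.     -0.0865] twist [0. 0. 0.] ang 0.0 path: bad 0.0 maxdq/step 0.01 margin 0.78 q [-0.6   0.28  1.8  -0.    1.06 -0.75]
```

step_arm(
  dp=[
    [-0.01,-0.0015,0],
    [-0.025,-0.004,0],
    [-0.04,-0.0065,0],
    [-0.055,-0.009,0],
    [-0.07,-0.011,0],
    [-0.0777,-0.0122,0],
    [-0.0777,-0.0122,-0.015],
    [-0.0777,-0.0122,-0.03],
    [-0.0777,-0.0122,-0.045],
    [-0.0777,-0.0122,-0.045],
  ],
  twist=[
    [0,0,0],
    [0,0,0],
    [0,0,0],
    [0,0,0],
    [0,0,0],
    [0,0,0],
    [0,0,0],
    [0,0,0],
    [0,0,0],
    [0,0,0],
  ],
  jaw=0,
)

```text
time: 57.4
ee_pos: [0.4662, -0.1858, 0.156]
ee_rot: [0.652, 0.758, 0.001, -0.002]
contact_force: [-0.4, 0.4, -0.9]
gripper_width: 0.499
```

```bash
python3 - <<'E'
from plan import *
go(*down((.4676,-.1868),.1285,8.67))
im=snapshot("top");print([(np.round(d["position"],4),round(d["confidence"],2)) for d in place_of("top","jaw_grip")])
E
```

```text
dp [ 0.0014 -0.001  -0.0275] twist [-0.3 -0.1  0. ] ang 0.0 path: bad 0.0 maxdq/step 0.0 margin 0.78 q [-0.6   0.28  1.8  -0.    1.06 -0.75]
[(array([ 0.4701, -0.1908,  0.1212]), 0.61)]
```

step_arm(
  dp=[
    [0.001,-0.001,-0.005],
    [0.001,-0.001,-0.01],
    [0.001,-0.001,-0.015],
    [0.001,-0.001,-0.02],
    [0.001,-0.001,-0.024],
    [0.001,-0.001,-0.027],
    [0.001,-0.001,-0.027],
    [0.001,-0.001,-0.027],
    [0.001,-0.001,-0.027],
    [0.001,-0.001,-0.027],
  ],
  twist=[
    [0,0,0],
    [0,0,0],
    [0,0,0],
    [0,0,0],
    [0,0,0],
    [0,0,0],
    [0,0,0],
    [0,0,0],
    [0,0,0],
    [0,0,0],
  ],
)

```text
time: 58.33
ee_pos: [0.4696, -0.1881, 0.1324]
ee_rot: [0.652, 0.759, 0.002, 0.001]
contact_force: [0.4, -0.3, -0.2]
gripper_width: 0.498
```

step_arm(
  dp=[
    [0,0,0],
    [0,0,0],
    [0,0,0],
    [0,0,0],
    [0,0,0],
    [0,0,0],
    [0,0,0],
    [0,0,0],
    [0,0,0],
    [0,0,0],
  ],
  twist=[
    [0,0,0],
    [0,0,0],
    [0,0,0],
    [0,0,0],
    [0,0,0],
    [0,0,0],
    [0,0,0],
    [0,0,0],
    [0,0,0],
    [0,0,0],
  ],
  jaw=0.9,
)

```text
time: 59.17
ee_pos: [0.4686, -0.1881, 0.1322]
ee_rot: [0.652, 0.759, 0.001, 0.0]
contact_force: [-5.0, -2.6, 4.2]
gripper_width: 0.191
```

step_arm(
  dp=[
    [0.004,0.0006,0],
    [0.008,0.0012,0],
    [0.012,0.0018,0],
    [0.016,0.0024,0],
    [0.02,0.003,0],
    [0.024,0.0037,0],
    [0.028,0.0043,0],
    [0.032,0.0049,0],
    [0.034,0.0052,0],
    [0.035,0.0053,0],
  ],
  twist=[
    [0,0,0],
    [0,0,0],
    [0,0,0],
    [0,0,0],
    [0,0,0],
    [0,0,0],
    [0,0,0],
    [0,0,0],
    [0,0,0],
    [0,0,0],
  ],
)

```text
time: 60.0
ee_pos: [0.5032, -0.1827, 0.1322]
ee_rot: [0.651, 0.759, 0.001, -0.0]
contact_force: [-7.6, -2.2, 6.5]
gripper_width: 0.19
```

step_arm(
  dp=[
    [0.003,0.0005,0],
    [0.006,0.0009,0],
    [0.009,0.0014,0],
    [0.013,0.002,0],
    [0.017,0.0026,0],
    [0.021,0.0032,0],
    [0.025,0.0038,0],
    [0.029,0.0044,0],
    [0.032,0.0049,0],
    [0.034,0.0052,0],
  ],
  twist=[
    [0,0,0],
    [0,0,0],
    [0,0,0],
    [0,0,0],
    [0,0,0],
    [0,0,0],
    [0,0,0],
    [0,0,0],
    [0,0,0],
    [0,0,0],
  ],
)

```text
time: 60.83
ee_pos: [0.5368, -0.1774, 0.1322]
ee_rot: [0.652, 0.759, 0.001, -0.001]
contact_force: [-9.1, -1.2, 7.2]
gripper_width: 0.193
```

```bash
python3 - <<'E'
from plan import *
s=st();p=np.array(s["ee_pos"])[:2];print("travel",(p-[.4676,-.1868])@ex[:2])
im=snapshot("top");print([(np.round(d["position"],4),round(d["confidence"],2)) for d in place_of("top","batten")])
im=snapshot("side");print([(np.round(d["position"],4),round(d["confidence"],2)) for d in place_of("side","batten")])
E
```

```text
t 60.83 p [ 0.5368 -0.1774  0.1322] z [-0.     0.002 -1.   ] y [ 0.989  0.151 -0.   ] F [-9.1 -1.2  7.2] w 0.193 q [-0.52  0.38  1.64  0.    1.12 -0.67]
travel 0.0698034212454248
[(array([ 0.6169, -0.1627,  0.0682]), 0.66), (array([ 0.5766, -0.1707,  0.0783]), 0.62)]
[]
```

step_arm(
  dp=[
    [0.0006,0.0001,0],
    [0.0012,0.0002,0],
    [0.0018,0.0003,0],
    [0.0024,0.0004,0],
    [0.003,0.0005,0],
    [0.0035,0.0005,0],
    [0.004,0.0006,0],
    [0.0045,0.0007,0],
    [0.005,0.0008,0],
    [0.005,0.0008,0],
  ],
  twist=[
    [0,0,0],
    [0,0,0],
    [0,0,0],
    [0,0,0],
    [0,0,0],
    [0,0,0],
    [0,0,0],
    [0,0,0],
    [0,0,0],
    [0,0,0],
  ],
)

```text
time: 61.87
ee_pos: [0.5417, -0.1767, 0.1322]
ee_rot: [0.652, 0.759, 0.001, -0.001]
contact_force: [-8.6, -0.8, 6.0]
gripper_width: 0.193
```

step_arm(
  dp=[
    [0.0003,0.0001,0],
    [0.0006,0.0001,0],
    [0.001,0.0002,0],
    [0.0013,0.0002,0],
    [0.0016,0.0002,0],
    [0.002,0.0003,0],
    [0.002,0.0003,0],
    [0.002,0.0003,0],
    [0.002,0.0003,0],
    [0.002,0.0003,0],
  ],
  twist=[
    [0,0,0],
    [0,0,0],
    [0,0,0],
    [0,0,0],
    [0,0,0],
    [0,0,0],
    [0,0,0],
    [0,0,0],
    [0,0,0],
    [0,0,0],
  ],
)

```text
time: 62.7
ee_pos: [0.5437, -0.1764, 0.1322]
ee_rot: [0.652, 0.759, 0.001, -0.001]
contact_force: [-8.3, -0.9, 6.5]
gripper_width: 0.191
```

step_arm(
  dp=[
    [0.0003,0,0],
    [0.0006,0.0001,0],
    [0.001,0.0002,0],
    [0.001,0.0002,0],
    [0.001,0.0002,0],
    [0.001,0.0002,0],
    [0.001,0.0002,0],
    [0.001,0.0002,0],
    [0.001,0.0002,0],
    [0.001,0.0002,0],
  ],
  twist=[
    [0,0,0],
    [0,0,0],
    [0,0,0],
    [0,0,0],
    [0,0,0],
    [0,0,0],
    [0,0,0],
    [0,0,0],
    [0,0,0],
    [0,0,0],
  ],
)

```text
time: 63.53
ee_pos: [0.5447, -0.1762, 0.1322]
ee_rot: [0.652, 0.759, 0.001, -0.001]
contact_force: [-8.7, -1.1, 7.0]
gripper_width: 0.191
```

step_arm(
  dp=[
    [0.0003,0,0],
    [0.0006,0.0001,0],
    [0.001,0.0002,0],
    [0.001,0.0002,0],
    [0.001,0.0002,0],
    [0.001,0.0002,0],
    [0.001,0.0002,0],
    [0.001,0.0002,0],
    [0.001,0.0002,0],
    [0.001,0.0002,0],
  ],
  twist=[
    [0,0,0],
    [0,0,0],
    [0,0,0],
    [0,0,0],
    [0,0,0],
    [0,0,0],
    [0,0,0],
    [0,0,0],
    [0,0,0],
    [0,0,0],
  ],
)

```text
time: 64.37
ee_pos: [0.5449, -0.1762, 0.1322]
ee_rot: [0.652, 0.759, 0.0, -0.001]
contact_force: [-10.8, -1.4, 7.6]
gripper_width: 0.194
```

```bash
python3 - <<'E'
from plan import *
s=st();p=np.array(s["ee_pos"])[:2];print("travel",(p-[.4676,-.1868])@ex[:2])
a=snapshot("top");print([(np.round(d["position"],4),round(d["confidence"],2)) for d in place_of("top","batten")],[(np.round(d["position"],4),round(d["confidence"],2)) for d in place_of("top","dog_1")])
cv2.imwrite("pics/clamp.png",cv2.resize(a["img"][180:280,325:445],None,fx=6,fy=6,interpolation=cv2.INTER_CUBIC))
E
```

```text
t 64.37 p [ 0.5449 -0.1762  0.1322] z [-0.002  0.002 -1.   ] y [ 0.989  0.151 -0.001] F [-10.8  -1.4   7.6] w 0.194 q [-0.51  0.39  1.62  0.    1.13 -0.66]
travel 0.07803034528515894
[(array([ 0.5817, -0.1656,  0.0832]), 0.64), (array([0.5069, 0.1232, 0.0009]), 0.55)] [(array([0.5496, 0.5127, 0.0092]), 0.49), (array([ 0.6035, -0.1038,  0.0571]), 0.47)]
```

View pics/clamp.png

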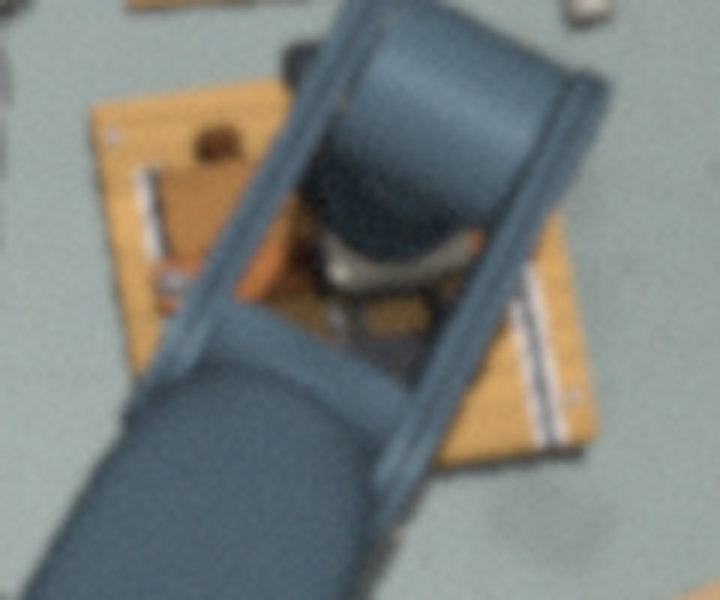

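The jaw has stopped advancing at travel ≈ 0.078. I'll nudge once more to confirm it is snug, then release and look.

step_arm(
  dp=[
    [0.0003,0,0],
    [0.0006,0.0001,0],
    [0.001,0.0002,0],
    [0.0015,0.0002,0],
    [0.0015,0.0002,0],
    [0.0015,0.0002,0],
    [0.0015,0.0002,0],
    [0.0015,0.0002,0],
    [0.0015,0.0002,0],
    [0.0015,0.0002,0],
  ],
  twist=[
    [0,0,0],
    [0,0,0],
    [0,0,0],
    [0,0,0],
    [0,0,0],
    [0,0,0],
    [0,0,0],
    [0,0,0],
    [0,0,0],
    [0,0,0],
  ],
)

```text
time: 65.35
ee_pos: [0.545, -0.1761, 0.1322]
ee_rot: [0.652, 0.759, -0.001, -0.002]
contact_force: [-15.7, -3.3, 9.6]
gripper_width: 0.19
```

step_arm(
  dp=[
    [-0.0005,-0.0001,0],
    [-0.001,-0.0002,0],
    [-0.0015,-0.0002,0],
    [-0.0015,-0.0002,0],
    [-0.0015,-0.0002,0],
    [-0.0015,-0.0002,0],
    [-0.0015,-0.0002,0],
    [-0.0015,-0.0002,0],
    [-0.0015,-0.0002,0],
    [-0.0015,-0.0002,0],
  ],
  twist=[
    [0,0,0],
    [0,0,0],
    [0,0,0],
    [0,0,0],
    [0,0,0],
    [0,0,0],
    [0,0,0],
    [0,0,0],
    [0,0,0],
    [0,0,0],
  ],
)

```text
time: 66.18
ee_pos: [0.5449, -0.1762, 0.1322]
ee_rot: [0.652, 0.759, 0.0, -0.001]
contact_force: [-11.3, -1.9, 7.2]
gripper_width: 0.194
```

step_arm(
  dp=[
    [0,0,0],
    [0,0,0],
    [0,0,0],
    [0,0,0],
    [0,0,0],
    [0,0,0],
    [0,0,0.01],
    [0,0,0.03],
    [0,0,0.06],
    [0,0,0.09],
  ],
  twist=[
    [0,0,0],
    [0,0,0],
    [0,0,0],
    [0,0,0],
    [0,0,0],
    [0,0,0],
    [0,0,0],
    [0,0,0],
    [0,0,0],
    [0,0,0],
  ],
  jaw=0.3,
)

```text
time: 67.02
ee_pos: [0.5469, -0.1756, 0.2231]
ee_rot: [0.652, 0.759, 0.002, -0.0]
contact_force: [0.5, -0.3, -0.3]
gripper_width: 0.35
```

step_arm(
  dp=[
    [0,-0.01,0.01],
    [0,-0.03,0.02],
    [-0.01,-0.06,0.03],
    [-0.02,-0.1,0.03],
    [-0.04,-0.13,0.03],
    [-0.06,-0.16,0.03],
    [-0.08,-0.19,0.03],
    [-0.1,-0.22,0.03],
    [-0.12,-0.25,0.03],
    [-0.12,-0.25,0.03],
  ],
  twist=[
    [0,0,0],
    [0,0,0],
    [0,0,0],
    [0,0,0],
    [0,0,0],
    [0,0,0],
    [0,0,0],
    [0,0,0],
    [0,0,0],
    [0,0,0],
  ],
)

```text
time: 67.85
ee_pos: [0.4232, -0.4319, 0.2517]
ee_rot: [0.654, 0.757, 0.0, 0.001]
contact_force: [-0.1, -0.0, -0.1]
gripper_width: 0.349
```

```bash
python3 - <<'E'
from plan import *
st()
bf=lambda p:np.round([(np.array(p)[:2]-BO)@ex[:2],(np.array(p)[:2]-BO)@ey[:2],p[2]],4)
a=snapshot("top");b=snapshot("side")
for c in("top","side"):
    for n in("batten","dog_1","jaw_grip","caliper"):print(c,n,[(bf(d["position"]).tolist() if n!="caliper" else np.round(d["position"],3),round(d["confidence"],2)) for d in place_of(c,n)])
cv2.imwrite("pics/fin.png",cv2.resize(a["img"][180:280,325:445],None,fx=6,fy=6,interpolation=cv2.INTER_CUBIC))
E
```

```text
t 67.85 p [ 0.4232 -0.4319  0.2517] z [ 0.001 -0.001 -1.   ] y [0.989 0.145 0.001] F [-0.1 -0.  -0.1] w 0.349 q [-0.98  0.35  1.38  0.    1.41 -1.13]
top batten [([0.0421, 0.0007, 0.0835], 0.95)]
top dog_1 [([0.1095, 0.6822, 0.0113], 0.65), ([0.0715, 0.061, 0.0555], 0.57), ([0.0747, -0.0018, 0.059], 0.49)]
top jaw_grip [([0.0052, 0.0016, 0.1172], 0.91), ([0.0474, 0.2967, -0.0036], 0.44)]
top caliper [(array([ 0.318, -0.173, -0.004]), 0.54)]
side batten []
side dog_1 [([0.1109, 0.6811, 0.0071], 0.84)]
side jaw_grip []
side caliper [(array([ 0.318, -0.17 , -0.005]), 0.95)]
```

View pics/fin.png

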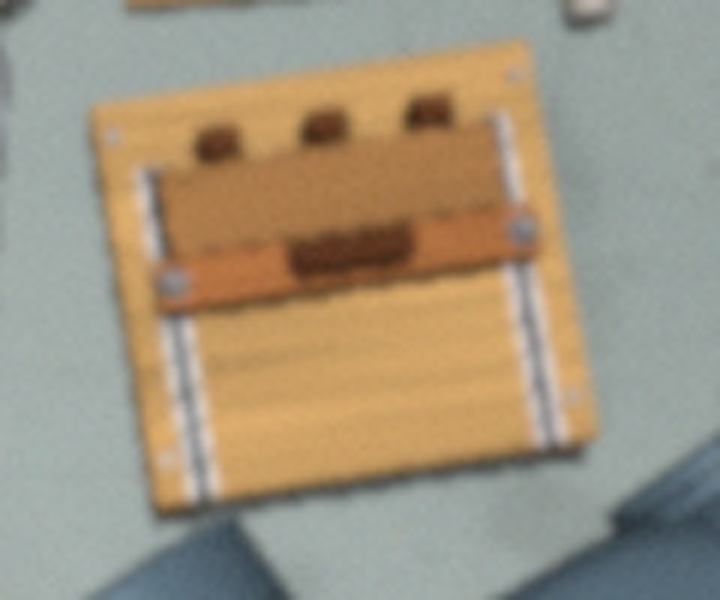

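The picture shows the batten square between the jaw and the three dogs, which stand at (218,145), (325,127) and (430,111). The robot is clear, so I'm handing in.

```bash
python3 -c "
from plant import *
print(sign_off())"
```

```text
the job is handed in; nothing more can be done
None
```

The job is done and handed in at about 68 s of the 210 s allowed. No verdict came back, so what follows is my own checks.

**What I did:**
- **Jaw back:** I slid the jaw to its rear stop by the grip.
- **Dogs:** I stood the three dark dogs up with a tilted grip and lowered them into holes 1, 2 and 3. Dog 2 touched the rim of its hole once. I moved it back 1.5 mm and it went in without force.
- **Batten:** I laid it flat on the board and slid the jaw forward until the push rose to about 16 N with no further movement. I then released the grip and backed off.

**Last checks:**

| Item | Reading | Needed |
|---|---|---|
| Batten along the board's x | 42 mm | 39–49 mm |
| Batten off centre along the row | 1 mm | within 40 mm |
| Batten height (z) | 83.5 mm | 80–88 mm |
| Jaw travel, from the arm's position | about 0.078 m | 0.0745–0.084 m |
| Caliper | unmoved, within camera error | under 30 mm |
| Contact force on the robot | about 0 N | touching nothing |

- **Dogs:** after seating, all three read between 55 and 59 mm high in the top camera (57.5 mm when home). In the last picture they stand in their holes and the batten looks square against them.

**Weak or disagreeing readings:**
- **Batten:** the side camera did not find it at the end, so its final position comes from the top camera alone.
- **Dogs:** in the last look the top camera found only two of the three, and the side camera found only the pink look-alike.
- **Jaw grip:** the camera placed it about 2 mm further forward than the arm's position did, which is within its stated error.

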